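Ballast the model's plinth and hold its cover ready for screwing

ROBOT

A 6-joint arm with a two-finger parallel gripper is mounted at the origin on the work surface. World frame = base frame: x ahead of the robot, y to its left, z up, the work surface at z = 0. Lengths are in mm, angles in rad, forces in N, time in s.
With the tool pointing down it reaches from about 350 to 1000 mm from the base axis. Payload 7.1 kg.
Tool frame: the origin (TCP) lies midway between the tips of the shut fingers; the grasp point (between the pads) lies behind it (grasp_offset is the x of the grasp point in the tool frame, in mm); x points along the fingers, y is the direction in which the jaws open and shut, and the axes are right-handed (so a half turn about x gives the same grasp; the last joint's range is limited). The gripper opens to 85 mm and grips with 20 to 120 N. Pads are 22 mm wide; open, the fingers measure 114 mm over their backs; the gripper's body (76 mm by 85 mm) begins 54 mm behind the grasp point. The pads swing forward as they close: fully open they stand 13 mm farther back than shut.
Start: joints at [1.234, 0.423, 1.63, -0, 1.089, -0.019], TCP at [195.266, 593.697, 231.319] pointing down, gripper open.
Joint ranges: [-3, 3], [-0.9, 2.11], [0.09, 2.58], [-1.31, 4.45], [0.11, 2.69], [-2.54, 2.54]. Speed limits (rad/s): [2.39, 2.39, 3.01, 3.14, 3.14, 3.14].

INTERFACE

Orientations are given as a 3x3 rotation matrix whose columns are the frame's x, y, z axes.
In Python, from plant import observe, grab_frame, job_done, grasp_offset gives the robot as it stands. The module is installed in compiled form; this text tells all that it offers.
- The arm moves only by the tool play_rows, never from a script. Its argument "targets" is one flat list of numbers, 7 for each row, row after row: the turn, a rotation vector about the tool's x, y, z in degrees, then the shift along the tool's x, y, z in mm, then the finger opening in mm, from 0 to 85.4. In form: [rx, ry, rz, tx, ty, tz, grip, rx, ry, rz, tx, ty, tz, grip, ...]. A call has 1 to 10 rows; each row is the pose to reach, as a shift and turn from the pose commanded when the call began, along the tool's axes at that moment; what a row does not reach only later rows make up. A row lasts 1/10 s, in which the tool goes at most 50 mm and 8.59 degrees, less where a joint would pass 70% of its speed; a pose out of reach is approached as far as the arm can. A call with a gripper value outside its range is refused whole. The fingers move at their own pace and stop on an object; the grip force is fixed at half the most. Time passes only in rows, so rows that repeat a pose let the fingers close. It gives the time, the measured TCP pose, the force and the opening at its end, in the units of the state.
- observe(): the state, without advancing time (a new reading comes with each control period).
- grab_frame(name): name is "scene" or "top" or "wrist"; returns a dict with "img" (400x640x3 uint8, red, green, blue), "K" (3x3 intrinsics, pixels), "rvec" (rotation vector, rad) and "tvec" (3), from world to camera coordinates, as OpenCV has them. Camera axes: x right, y down, z forward; pixel columns grow to the right and rows downward; lengths in mm; the calibration is good to about 2 mm. A picture is of the moment at which its call begins. There is no depth.
- job_done(): hands the job in, once; it reports no verdict.
The state is a dict: "time_s": time; "joint_positions": joint angles; "qd": joint speeds; "tau": joint torques, N m; "position": TCP position; "tool_rot": TCP orientation; "force": force on the tool from outside, world axes, zero at the start; "ft_torque": the same for the moment, N m; "width": finger opening in mm.
Only numpy, scipy, OpenCV 4.12 (cv2) and the standard library are available. Lean on these libraries where they do the work, as an engineer would, in place of code of your own. Each camera call takes 0.05 s, during which the arm holds its last target.

TASK

Pour the six steel balls from the white cup into the well of the grey plinth, keeping hold of the cup, then stand the cup upright on the desk again and let go of it. Then take the green cover by its red tower and hold it level and still over the plinth, hovering about 15 mm above the rim without touching, either way round, with its four holes aligned over the four threaded holes so that screws could be dropped in. Finish while still holding it there, and leave the other things on the desk alone.

Things in the scene. Friction and masses are not known exactly. Their poses are not given: they have to be found in the camera images.
- plinth: grey open-topped plinth fixed to the desk, 140 mm (its x) by 110 mm (its y), 36 mm tall; walls and floor 6 mm thick, so the well is 128 x 98 mm, 30 mm deep, with an 18 mm square boss, brass-topped and flush with the rim, near each corner. Origin: centre of its underside; z up
- plinth_top (a point): centre of the plinth's mouth at rim height, 36 mm above the desk; axes as the plinth's
- cup: white tapered cup with the balls in it (same cup as cup_center); origin: centre of its underside
- cup_center (a point): centre of the white tapered ceramic cup, half-way up; it is 50 mm tall, 50 mm across outside at the foot, 66 mm at the rim (58 mm at this height), wall 3.5 mm, floor 5 mm, about 120 g, no handle. z points out of its mouth
- cover: the cover: green garden plate 140 mm (its x) by 110 mm (its y) by 5 mm thick, lying on the desk, about 140 g, with a square red tower at its centre to take it by. Origin: centre of its underside, z up. Half a turn makes no difference to its fit on the plinth
- cover_grip (a point): grip point on the axis of the cover's red tower, 36 mm above the plate's underside. Tower: shaft 24 x 24 mm, faces along the plate's x and y, from 11 to 59 mm above the underside, on a 32 mm square step, under a 28 mm square white roof slab (59 to 62 mm) and a grey cap (top at 67 mm). Axes as the cover's
- cover_hole0 (a point): centre of one of the four 14 mm through holes of the cover (at 55 mm either way along its x and 40 mm either way along its y), at its underside, 55 mm along the cover's x and 40 mm along its y from the tower's axis
- thread0 (a point): mouth of one of the four 5 mm threaded holes in the brass corner bosses (same pattern), at rim height, 55 mm along the plinth's x and 40 mm along its y from the plinth's centre
- cover_hole2 (a point): centre of one of the four 14 mm through holes of the cover (at 55 mm either way along its x and 40 mm either way along its y), at its underside, -55 mm along the cover's x and -40 mm along its y from the tower's axis
- thread2 (a point): mouth of one of the four 5 mm threaded holes in the brass corner bosses (same pattern), at rim height, -55 mm along the plinth's x and -40 mm along its y from the plinth's centre
- ball0_center (a point): centre of a steel ballast ball, 14 mm in diameter, 11 g; the six start loose on the floor of the white cup
- ball1_center (a point): centre of a steel ballast ball, 14 mm in diameter, 11 g; the six start loose on the floor of the white cup
- ball2_center (a point): centre of a steel ballast ball, 14 mm in diameter, 11 g; the six start loose on the floor of the white cup
- ball3_center (a point): centre of a steel ballast ball, 14 mm in diameter, 11 g; the six start loose on the floor of the white cup
- ball4_center (a point): centre of a steel ballast ball, 14 mm in diameter, 11 g; the six start loose on the floor of the white cup
- ball5_center (a point): centre of a steel ballast ball, 14 mm in diameter, 11 g; the six start loose on the floor of the white cup
- ramekins: bystander, to be left alone: stack of two white ramekins, 88 mm across, 92 mm tall; origin: centre of its underside
- glass_dish: bystander, to be left alone: clear glass dish, 90 mm across, 35 mm tall; origin: centre of its underside
- tree: bystander, to be left alone: model tree, 44 mm across, 71 mm tall; origin: centre of its underside
- driver: bystander, to be left alone: screwdriver lying on the desk, about 200 mm long; origin under it
- screw_tray: bystander, to be left alone: grey tray with four brass thumbscrews, 100 x 70 x 22 mm; origin: centre of its underside
- cottage: bystander, to be left alone: model cottage on a green base, 55 x 55 mm, about 50 mm tall; origin: centre of its underside
There are look-alikes about, which are no part of the job. Several things have the shape of the cover; the one meant has the colours described above.

How it is judged:
By the outcome, as a careful person would: the job done as asked, in the order asked, and still so for the second after the job is handed in, while the arm keeps its last pose, push and grip.
It also fails if it takes over 72 s, if anything falls off the work surface, if the arm or the gripper's body presses on something with over 40 N, if the wrist force passes 120 N, or if a joint passes its speed limit or range.

## Working session

There is one attempt and no reset: what is moved stays moved. The work goes in short steps, Python scripts to look and compute and a tool call to move; the robot and the scene stay as the last step left them, time stands still between calls to the robot, and variables do not carry over. Pictures are saved under pics/ and viewed, and the job is handed in when it is done.

Besides the shell and the picture viewer there is one more tool, called after "Request:" as name(argument=value, ...) on one line, values as JSON. play_rows: Moves the arm, as the interface text tells. Its arguments: {"type":"object","properties":{"targets":{"type":"array","items":{"type":"number"}}},"required":["targets"]}

```bash
mkdir -p pics; python3 - <<'E'
from plant import *
import cv2,numpy as np
print(observe(), grasp_offset if not callable(grasp_offset) else grasp_offset())
for n in ["scene","top","wrist"]:
    f=grab_frame(n); cv2.imwrite(f"pics/{n}0.png",f["img"][...,::-1]); print(n,f["K"].tolist(),f["rvec"],f["tvec"])
    np.savez(f"pics/{n}0.npz",**f)
E
```

```text
{'time_s': 0.0, 'joint_positions': array([ 1.23399064e+00,  4.23858103e-01,  1.63072928e+00, -4.60931900e-05,
        1.08860184e+00, -1.89696542e-02]), 'qd': array([ 0.00020456,  0.00154793, -0.00050213,  0.00195885, -0.00104818,
        0.00111839]), 'tau': array([ 2.66772377e-04, -5.57384992e+01, -2.81737536e+01,  1.59650341e-05,
        7.35835230e-03,  1.58837184e-05]), 'position': array([195.10002387, 593.16646404, 230.51948791]), 'tool_rot': array([[-4.89081825e-04,  3.12490985e-01,  9.49920599e-01],
       [-1.52036325e-03,  9.49919383e-01, -3.12491368e-01],
       [-9.99998725e-01, -1.59705822e-03,  1.05115058e-05]]), 'force': array([ 0.68201221,  0.16371857, -0.08457716]), 'ft_torque': array([ 0.022351  , -0.03510171,  0.0294194 ]), 'width': 85.77956764340585} -18.700000000000003
scene [[491.6770165139856, 0.0, 311.4861808946709], [0.0, 491.6770165139856, 197.62767632059035], [0.0, 0.0, 1.0]] [ 1.02170319  2.54276983 -0.91388054] [ 388.42884351 -266.36339459 1664.12366186]
top [[405.60133870592716, 0.0, 313.80114373363216], [0.0, 405.60133870592716, 201.60051836189123], [0.0, 0.0, 1.0]] [ 2.15079432 -2.20005071  0.11605081] [  40.21921732  545.63593875 1314.94414769]
wrist [[316.1206240461051, 0.0, 314.54174992337056], [0.0, 316.1206240461051, 197.19172560815701], [0.0, 0.0, 1.0]] [-2.31571064 -1.67508005 -0.28008562] [-625.12627581  -42.36512648  380.50938302]
```

View pics/scene0.png

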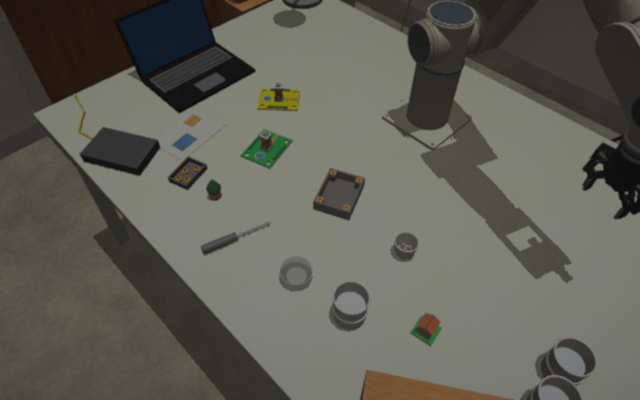

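View pics/top0.png

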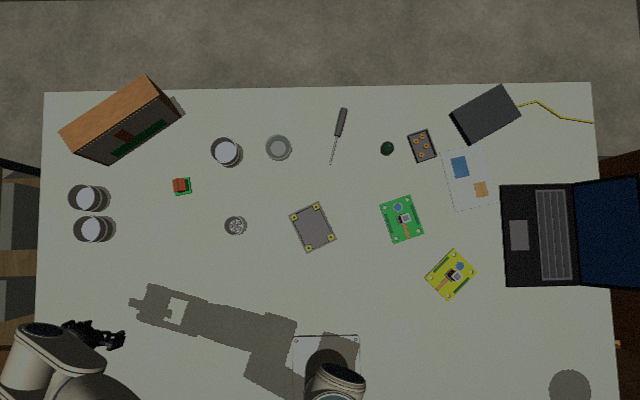

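View pics/wrist0.png

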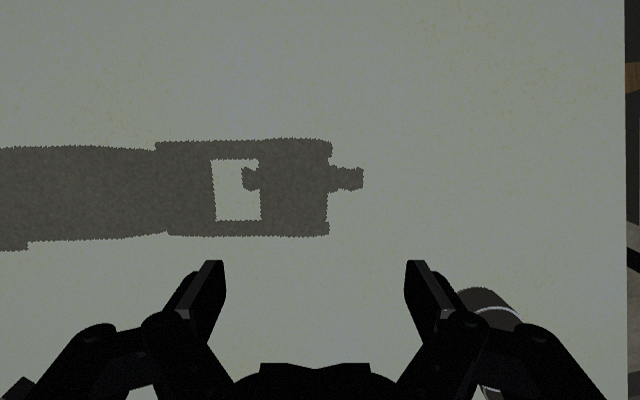

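Candidates. Cover: the green plate at top (402,219) / scene (266,148). Not the cover: the yellow plate with tower at top (450,275), the cottage on a green base at (182,186), and the green thing in the crate at (130,140). Cup: the one with balls at top (235,225). Not the cup: ramekins at (227,152), (90,198) and (95,230), and the glass dish at (278,148).

```bash
cat > h.py <<'E'
import numpy as np,cv2
def cam(f):
    R=cv2.Rodrigues(np.asarray(f["rvec"],float))[0]; t=np.asarray(f["tvec"],float).ravel(); return R,t,np.asarray(f["K"])
def ray(f,uv,z):
    R,t,K=cam(f); uv=np.atleast_2d(uv).astype(float)
    d=np.c_[uv,np.ones(len(uv))]@np.linalg.inv(K).T@R; C=-R.T@t
    return C+d*((z-C[2])/d[:,2])[:,None]
def proj(f,P):
    R,t,K=cam(f); p=np.atleast_2d(P)@R.T+t; p=p@K.T; return p[:,:2]/p[:,2:]
def tri(obs):
    A=np.zeros((3,3));b=np.zeros(3)
    for f,uv in obs:
        R,t,K=cam(f);C=-R.T@t;d=R.T@np.linalg.inv(K)@np.r_[uv,1];d/=np.linalg.norm(d);M=np.eye(3)-np.outer(d,d);A+=M;b+=M@C
    return np.linalg.solve(A,b)
E
python3 - <<'E'
from h import *
t=dict(np.load("pics/top0.npz"));s=dict(np.load("pics/scene0.npz"))
for n,uv,z in [("cup",(235.5,225.5),25),("plinth",(313,227),36),("cover",(402,219),5),("tower",(403,218.5),62),("yellow",(450,275),5),("ramek",(227,152),90),("dish",(278,148),20),("cottage",(182,186),20),("tree",(387,148),40),("tray",(422,146),15),("driver",(339,135),5)]: print(n,ray(t,uv,z).round(1))
img=t["img"]; a=cv2.resize(img[180:310,200:490],None,fx=2.7,fy=2.7,interpolation=cv2.INTER_CUBIC)
b=s["img"][80:265,220:430]; b=cv2.resize(b,None,fx=2.5,fy=2.5,interpolation=cv2.INTER_CUBIC)
cv2.imwrite("pics/ca.png",np.clip(a*1.5,0,255)[...,::-1]); cv2.imwrite("pics/cb.png",np.clip(b*1.5,0,255)[...,::-1])
E
```

```text
cup [[473.4 287.   25. ]]
plinth [[462.3  32.5  36. ]]
cover [[ 483.3 -266.6    5. ]]
tower [[ 482. -257.   62.]]
yellow [[ 294.4 -417.6    5. ]]
ramek [[704.9 301.1  90. ]]
dish [[730.9 144.1  20. ]]
cottage [[609.  465.1  20. ]]
tree [[ 718.5 -219.2   40. ]]
tray [[ 728.6 -343.2   15. ]]
driver [[775.2 -63.7   5. ]][ WARN:0@0.094] global loadsave.cpp:1063 imwrite_ Unsupported depth image for selected encoder is fallbacked to CV_8U.
```

View pics/ca.png

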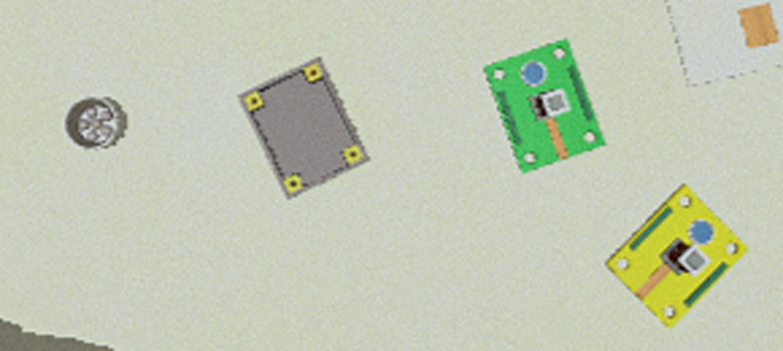

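View pics/cb.png

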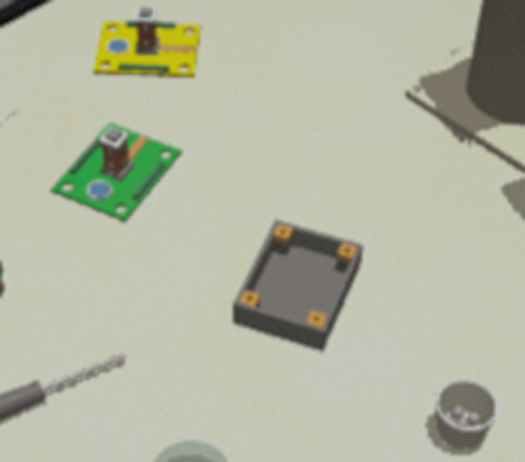

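The crops show the green plate with a red tower, white roof slab and grey cap at scene (266,148). The yellow one is the look-alike. The cup at top (235,225) holds the steel balls.

```bash
python3 - <<'E'
from h import *
from plant import *
w=dict(np.load("pics/wrist0.npz"));o=observe();R=o["tool_rot"];p=o["position"]
Rc,t,K=cam(w);C=-Rc.T@t
print("cam in tool",R.T@(C-p),"\naxes in tool\n",R.T@Rc.T)
t=dict(np.load("pics/top0.npz"));im=t["img"]
hsv=cv2.cvtColor(im,cv2.COLOR_RGB2HSV)
# brass
m=(hsv[...,0]>18)&(hsv[...,0]<35)&(hsv[...,1]>110)
m[:, :285]=0;m[:,342:]=0;m[:195]=0;m[260:]=0
n,l,st,c=cv2.connectedComponentsWithStats(m.astype(np.uint8))
P=[]
for i in range(1,n):
  if st[i,4]>6: P.append(c[i]);print(st[i,4],c[i],ray(t,c[i],36))
P=ray(t,np.array(P),36);print(P.mean(0))
g=(hsv[...,0]>50)&(hsv[...,0]<75)&(hsv[...,1]>110);g[:, :370]=0;g[:,430:]=0;g[:185]=0;g[250:]=0
cn=max(cv2.findContours(g.astype(np.uint8),0,2)[0],key=cv2.contourArea)
r=cv2.minAreaRect(cn);b=ray(t,cv2.boxPoints(r),5);print(r,b,b.mean(0))
E
```

```text
cam in tool [-142.07681035    0.83394161  -83.76925504] 
axes in tool
 [[-1.49193485e-04 -3.26725990e-01  9.45119096e-01]
 [ 9.99999704e-01 -7.62535091e-04 -1.05750262e-04]
 [ 7.55237835e-04  9.45118800e-01  3.26726007e-01]]
28 [315.28571429 206.71428571] [[528.52262068  23.47145477  36.        ]]
30 [293.9        217.16666667] [[495.79120635  94.19853994  36.        ]]
26 [330.11538462 236.53846154] [[429.97408728 -22.54642126  36.        ]]
28 [308.32142857 247.53571429] [[396.02594676  49.19402904  36.        ]]
[462.57846527  36.07940062  36.        ]
((401.32354736328125, 218.70590209960938), (41.90751266479492, 32.019222259521484), 70.34617614746094) [[ 534.30602541 -192.01472343    5.        ]
 [ 568.49115976 -295.26013522    5.        ]
 [ 434.74966848 -336.33364156    5.        ]
 [ 401.30144638 -233.90693607    5.        ]] [ 484.71207501 -264.37885907    5.        ]
```

```bash
cat >> h.py <<'E'
from scipy.spatial.transform import Rotation as Ro
GO=-18.7
def ori(a,p,roll=0):
    a,p=np.radians(a),np.radians(p)
    x=np.array([np.cos(p)*np.cos(a),np.cos(p)*np.sin(a),-np.sin(p)]);y=np.array([np.sin(a),-np.cos(a),0]);
    return np.c_[x,y,np.cross(x,y)]@Ro.from_euler('x',roll,degrees=True).as_matrix()
def move(o,R,grasp):
    "numbers from present pose to tool_rot R with grasp point at grasp"
    p=np.asarray(grasp)-R@np.array([GO,0,0]); R0=o["tool_rot"]
    rv=Ro.from_matrix(R0.T@R).as_rotvec(degrees=True)
    return rv.round(2), (R0.T@(p-o["position"])).round(1), p.round(1)
E
python3 - <<'E'
from h import *
from plant import *
o=observe();R=ori(31.2,35);c=np.array([473.4,287,28])
print(move(o,R,c-150*R[:,0]))
E
```

```text
(array([118.42,  28.43,  61.69]), array([ 127.8, -285.6,  290.1]), array([381.4, 231.3, 103.3]))
```

Request:
play_rows(targets=[118.4,28.4,61.7,127.8,-285.6,290.1,85,118.4,28.4,61.7,127.8,-285.6,290.1,85,118.4,28.4,61.7,127.8,-285.6,290.1,85,118.4,28.4,61.7,127.8,-285.6,290.1,85,118.4,28.4,61.7,127.8,-285.6,290.1,85,118.4,28.4,61.7,127.8,-285.6,290.1,85,118.4,28.4,61.7,127.8,-285.6,290.1,85,118.4,28.4,61.7,127.8,-285.6,290.1,85,118.4,28.4,61.7,127.8,-285.6,290.1,85,118.4,28.4,61.7,127.8,-285.6,290.1,85])

```text
time_s: 1.15
position: [376.1, 243.4, 107.3]
tool_rot: [[0.22, 0.956, 0.196], [0.517, 0.056, -0.854], [-0.827, 0.289, -0.482]]
force: [-0.2, -0.8, 0.1]
width: 84.6
```

```bash
python3 - <<'E'
from h import *
from plant import *
o=observe();R=ori(31.2,35);c=np.array([473.4,287,28])
print(o["joint_positions"].round(3),o["position"],o["tool_rot"].round(3))
print(move(o,R,c-150*R[:,0]))
E
```

```text
[ 0.239  0.384  2.371  1.569  0.467 -1.375] [376.09911681 243.44632239 107.28382958] [[ 0.22   0.956  0.196]
 [ 0.517  0.056 -0.854]
 [-0.827  0.289 -0.482]]
(array([55.73, 13.08, 30.68]), array([-1.8,  3.2, 13.3]), array([381.4, 231.3, 103.3]))
```

Request:
play_rows(targets=[55.7,13.1,30.7,-1.8,3.2,13.3,85,55.7,13.1,30.7,-1.8,3.2,13.3,85,55.7,13.1,30.7,-1.8,3.2,13.3,85,55.7,13.1,30.7,-1.8,3.2,13.3,85,55.7,13.1,30.7,-1.8,3.2,13.3,85,55.7,13.1,30.7,-1.8,3.2,13.3,85,55.7,13.1,30.7,-1.8,3.2,13.3,85,55.7,13.1,30.7,-1.8,3.2,13.3,85,55.7,13.1,30.7,-1.8,3.2,13.3,85])

```text
time_s: 2.05
position: [395.2, 243.3, 98.5]
tool_rot: [[0.693, 0.523, -0.496], [0.425, -0.852, -0.305], [-0.583, 0.0, -0.813]]
force: [-0.3, 0.5, -0.2]
width: 85.0
```

```bash
python3 - <<'E'
from h import *
from plant import *
o=observe();R=ori(31.2,35);c=np.array([473.4,287,28])
print(o["joint_positions"].round(3),o["position"],o["tool_rot"].round(3))
print(move(o,R,c-150*R[:,0]))
for n in ["scene","wrist"]:
    f=grab_frame(n); cv2.imwrite(f"pics/{n}1.png",f["img"][...,::-1]); np.savez(f"pics/{n}1.npz",**f)
E
```

```text
[ 0.499  0.698  2.58   3.095  1.085 -1.579] [395.24055169 243.28693881  98.50011088] [[ 0.693  0.523 -0.496]
 [ 0.425 -0.852 -0.305]
 [-0.583  0.    -0.813]]
(array([0.22, 0.63, 0.26]), array([-17.5,   3. ,   6.6]), array([381.4, 231.3, 103.3]))
```

View pics/wrist1.png

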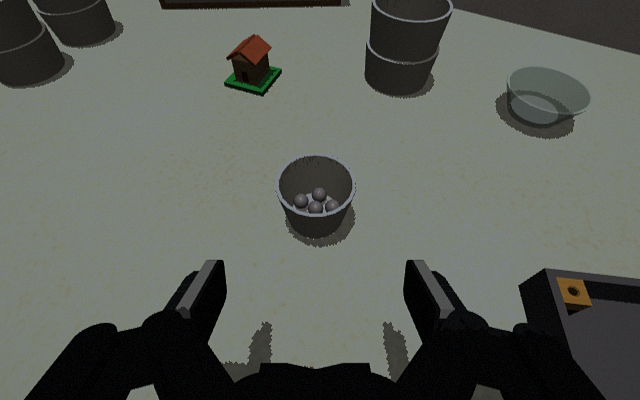

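View pics/scene1.png

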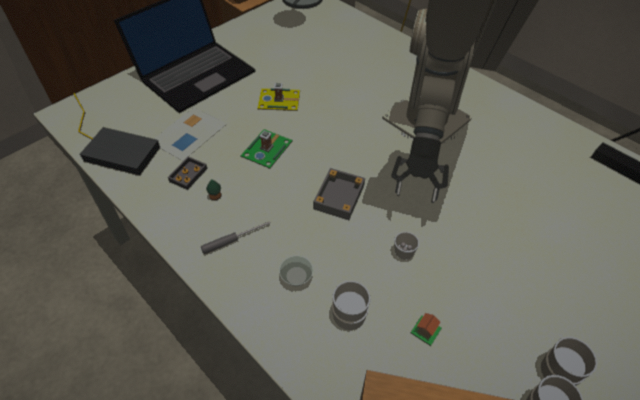

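```bash
cat > kin.py <<'E'
from h import *
from scipy.optimize import least_squares
def fkR(q):
    A=Ro.from_euler('Z',q[0])*Ro.from_euler('Y',q[1]); 
    B=A*Ro.from_euler('Y',q[2]); Cc=B*Ro.from_euler('Z',q[3]); D=Cc*Ro.from_euler('Y',q[4]); E=D*Ro.from_euler('Z',q[5])
    return A,B,Cc,D,E
E
cat > data.txt <<'E'
E
python3 - <<'E'
from kin import *
Q=[[1.23399064,.423858103,1.63072928,-4.6e-5,1.08860184,-.0189696542],[.239,.384,2.371,1.569,.467,-1.375],[.499,.698,2.58,3.095,1.085,-1.579]]
T=[np.array([[-4.89081825e-04,  3.12490985e-01,  9.49920599e-01],[-1.52036325e-03,  9.49919383e-01, -3.12491368e-01],[-9.99998725e-01, -1.59705822e-03,  1.05115058e-05]]),
np.array([[0.22 ,0.956,0.196],[0.517,0.056,-0.854],[-0.827,0.289,-0.482]]),np.array([[0.693,0.523,-0.496],[0.425,-0.852,-0.305],[-0.583,0,-0.813]])]
P=np.array([[195.1,593.17,230.52],[376.1,243.45,107.28],[395.24,243.29,98.5]])
for q,t in zip(Q,T):
    print((fkR(q)[-1].as_matrix().T@t).round(3))
def pos(q,k):
    A,B,C,D,E=fkR(q)
    d1,a1,b1,L2,a3,L4,a5,L6=k
    return np.array([0,0,d1])+A.apply([0,0,L2])+Ro.from_euler('Z',q[0]).apply([a1,b1,0])+B.apply([a3,0,L4])+D.apply([a5,0,L6])
def res(k): return np.r_[np.concatenate([pos(q,k)-p for q,p in zip(Q,P)]),1e-3*(np.array(k)-[180,0,0,400,0,350,0,250])]
s=least_squares(res,[180,0,0,400,0,350,0,250]);print(s.x.round(1),res(s.x).round(2))
E
```

```text
[[ 0. -1. -0.]
 [-0.  0. -1.]
 [ 1.  0. -0.]]
[[-0. -1. -0.]
 [ 0.  0. -1.]
 [ 1. -0.  0.]]
[[ 0.    -1.    -0.001]
 [-0.     0.    -1.   ]
 [ 1.     0.001  0.001]]
[3.107e+02 1.000e-01 1.200e+01 5.640e+02 7.770e+01 4.849e+02 5.000e-01
 2.999e+02] [-0.11  0.04  0.02 -0.01 -0.01 -0.04  0.06 -0.08  0.02  0.13  0.    0.01
  0.16  0.08  0.13  0.    0.05]
```

```bash
cat >> kin.py <<'E'
KK=[310.7,0.1,12,564,77.7,484.9,.5,299.9]
TT=np.array([[0,-1,0],[0,0,-1],[1,0,0.]])
LO=np.array([-3,-.9,.09,-1.31,.11,-2.54]);HI=np.array([3,2.11,2.58,4.45,2.69,2.54])
def fk(q,k=KK):
    A,B,C,D,E=fkR(q); d1,a1,b1,L2,a3,L4,a5,L6=k
    return np.array([0,0,d1])+A.apply([0,0,L2])+Ro.from_euler('Z',q[0]).apply([a1,b1,0])+B.apply([a3,0,L4])+D.apply([a5,0,L6]),E.as_matrix()@TT
def ik(p,R,seed):
    def r(q):
        P,M=fk(q); return np.r_[(P-p)/100,(M-R).ravel()]
    s=least_squares(r,np.clip(seed,LO+.01,HI-.01),bounds=(LO,HI)); return s.x,np.abs(s.fun).max()
def iks(g,R,seeds=None):
    p=np.asarray(g)-R@np.array([GO,0,0]); out=[]
    rng=np.random.default_rng(0)
    S=seeds if seeds is not None else [np.r_[np.arctan2(p[1],p[0]),.5,1.8,j4,1,j6] for j4 in (-.8,0,1,2,3.1,4) for j6 in (-2,0,2)]
    for s in S:
        q,e=ik(p,R,s)
        if e<2e-3 and not any(np.abs(q-o).max()<.05 for o in out): out.append(q)
    return out
E
python3 - <<'E'
from kin import *
c=np.array([473.4,287,28]);pl=np.array([462,36,115])
for a in (31,0,-30,-60,-90,-120,60,90):
    R=ori(a,35)
    print("a",a,"grasp",[q.round(2).tolist() for q in iks(c,R)])
    for e,r in ((-15,0),(-15,150),(-15,-150)):
        print("   pour",r,[q.round(2).tolist() for q in iks(pl,ori(a,-e,r))])
E
```

```text
a 31 grasp [[0.51, 0.89, 2.33, 3.11, 1.04, -1.57]]
   pour 0 [[-0.47, 0.97, 2.46, 2.17, 1.47, -1.82]]
   pour 150 [[-0.47, 0.97, 2.46, 2.17, 1.47, 0.8]]
   pour -150 [[-0.47, 0.97, 2.46, 2.17, 1.47, 1.85]]
a 0 grasp [[0.84, 0.86, 2.23, 4.01, 0.93, -1.62]]
   pour 0 [[0.12, 1.09, 2.57, 3.27, 1.82, -1.51]]
   pour 150 [[0.12, 1.09, 2.57, 3.27, 1.82, 1.11]]
   pour -150 [[0.12, 1.09, 2.57, 3.27, 1.82, 2.16]]
a -30 grasp []
   pour 0 [[0.61, 0.93, 2.4, 4.23, 1.39, -1.4]]
   pour 150 [[0.61, 0.93, 2.4, 4.23, 1.39, 1.22]]
   pour -150 [[0.61, 0.93, 2.4, 4.23, 1.39, 2.27]]
a -60 grasp [[0.92, 0.92, 1.74, -0.95, 1.2, -2.05]]
   pour 0 []
   pour 150 []
   pour -150 []
a -90 grasp [[0.81, 0.99, 1.51, -0.6, 1.47, -2.0]]
   pour 0 [[0.57, 0.89, 1.85, -0.95, 1.53, -1.9]]
   pour 150 [[0.57, 0.89, 1.85, -0.95, 1.53, 0.71]]
   pour -150 [[0.57, 0.89, 1.85, -0.95, 1.53, 1.76]]
a -120 grasp [[0.67, 1.04, 1.34, -0.3, 1.68, -1.82]]
   pour 0 [[0.41, 0.95, 1.62, -0.63, 1.77, -1.91]]
   pour 150 [[0.41, 0.95, 1.62, -0.63, 1.77, 0.71]]
   pour -150 [[0.41, 0.95, 1.62, -0.63, 1.77, 1.76]]
a 60 grasp [[0.21, 0.87, 2.24, 2.28, 0.94, -1.54]]
   pour 0 [[-0.58, 0.87, 2.21, 1.5, 1.31, -1.51]]
   pour 150 [[-0.58, 0.87, 2.21, 1.5, 1.31, 1.11]]
   pour -150 [[-0.58, 0.87, 2.21, 1.5, 1.31, 2.16]]
a 90 grasp [[0.09, 0.86, 2.02, 1.48, 0.96, -1.26]]
   pour 0 [[-0.49, 0.88, 1.93, 1.02, 1.48, -1.28]]
   pour 150 [[-0.49, 0.88, 1.93, 1.02, 1.48, 1.34]]
   pour -150 [[-0.49, 0.88, 1.93, 1.02, 1.48, 2.39]]
```

```bash
python3 - <<'E'
from h import *
w=dict(np.load("pics/wrist1.npz"));im=w["img"][130:260,250:390]
cv2.imwrite("pics/cupc.png",np.clip(cv2.resize(im,None,fx=5,fy=4.5,interpolation=cv2.INTER_CUBIC).astype(float)*1.6,0,255).astype(np.uint8)[...,::-1])
print(proj(w,[473.4,287,50]))
E
```

```text
[[319.35970701 183.06673397]]
```

View pics/cupc.png

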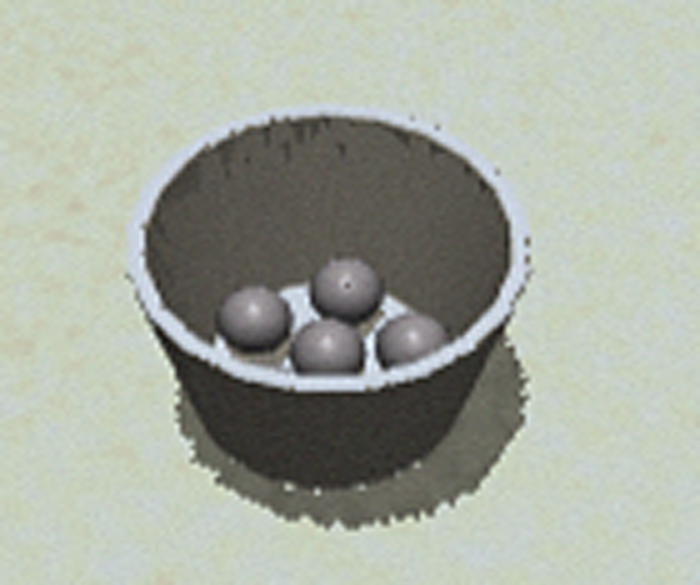

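```bash
python3 - <<'E'
from h import *
from plant import *
w=dict(np.load("pics/wrist1.npz"))
uv=np.array([(128,245),(527,245),(328,105),(328,390)])/[5,4.5]+[250,130]
P=ray(w,uv,50);print(P.round(1));print(np.linalg.norm(P[0]-P[1]),np.linalg.norm(P[2]-P[3]),(P[0]+P[1])/2,(P[2]+P[3])/2)
o=observe()
for c in ([472,289.5,29],):
    R=ori(31.2,35);c=np.array(c)
    for d in (60,0): print(d,move(o,R,c-d*R[:,0]))
E
```

```text
[[453.8 316.   50. ]
 [487.3 261.8  50. ]
 [499.4 306.5  50. ]
 [444.9 273.   50. ]]
63.6641550349793 63.93973134930818 [470.59373725 288.88936316  50.        ] [472.14363789 289.7597605   50.        ]
60 (array([0.36, 0.64, 0.31]), array([72.5, -0.2,  5.2]), array([443.1, 272. ,  52.7]))
0 (array([0.36, 0.64, 0.31]), array([1.325e+02, 1.000e-01, 4.500e+00]), array([485.1, 297.4,  18.3]))
```

Request:
play_rows(targets=[0.4,0.6,0.3,25,0,5,85,0.4,0.6,0.3,45,0,5,85,0.4,0.6,0.3,65,0,5,85,0.4,0.6,0.3,72,0,5,85,0.4,0.6,0.3,72,0,5,85])

```text
time_s: 2.65
position: [444.7, 270.3, 53.9]
tool_rot: [[0.703, 0.514, -0.491], [0.422, -0.858, -0.293], [-0.572, -0.001, -0.82]]
force: [0.5, -1.1, 0.1]
width: 85.1
```

```bash
python3 - <<'E'
from h import *
from plant import *
o=observe();R=ori(31.2,35);c=np.array([471.7,289.3,29])+3*R[:,0]
print(o["joint_positions"].round(3),move(o,R,c))
for n in ["wrist"]:
    f=grab_frame(n); cv2.imwrite(f"pics/{n}2.png",f["img"][...,::-1]); np.savez(f"pics/{n}2.npz",**f)
E
```

```text
[ 0.508  0.818  2.449  3.112  1.087 -1.574] (array([-0.23, -0.1 , -0.21]), array([63. , -2.5,  1.7]), array([486.9, 298.5,  16.6]))
```

View pics/wrist2.png

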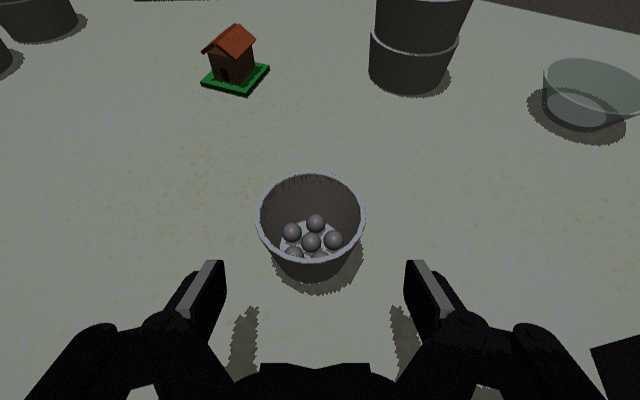

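Request:
play_rows(targets=[-0.2,0,-0.2,20,-1,1,85,-0.2,0,-0.2,40,-2,2,85,-0.2,0,-0.2,55,-2.5,2,85,-0.2,0,-0.2,63,-2.5,2,85,-0.2,0,-0.2,63,-2.5,2,85,-0.2,0,-0.2,63,-2.5,2,40,-0.2,0,-0.2,63,-2.5,2,40,-0.2,0,-0.2,63,-2.5,2,40,-0.2,0,-0.2,63,-2.5,2,40,-0.2,0,-0.2,63,-2.5,2,40])

```text
time_s: 3.7
position: [484.9, 298.5, 16.6]
tool_rot: [[0.701, 0.518, -0.49], [0.425, -0.855, -0.296], [-0.573, -0.001, -0.82]]
force: [-2.7, -2.0, 6.3]
width: 59.9
```

```bash
python3 - <<'E'
from h import *
from plant import *
o=observe()
print(o["position"],o["force"],o["width"])
for n in ["wrist"]:
    f=grab_frame(n); cv2.imwrite(f"pics/{n}3.png",f["img"][...,::-1]); np.savez(f"pics/{n}3.npz",**f)
E
```

```text
[484.92943706 298.49574266  16.60106587] [-2.7299747  -2.02844724  6.27673306] 59.86793605088427
```

View pics/wrist3.png

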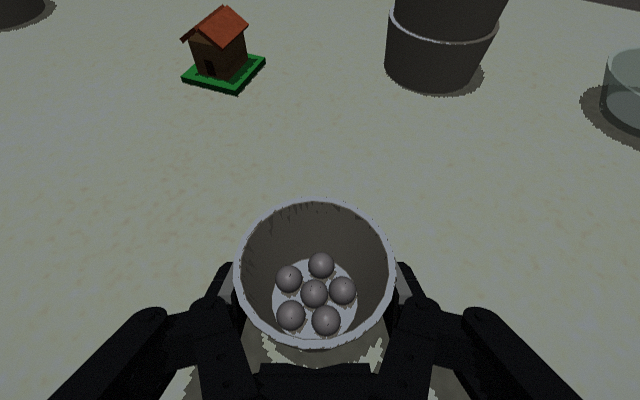

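```bash
python3 - <<'E'
from kin import *
from plant import *
o=observe();R0=o["tool_rot"];u=R0.T@np.array([0,0,1.])
q0=o["joint_positions"];print(q0.round(3), fk(q0)[0]-o["position"])
for a,e in ((31,-35),(60,-15),(60,0),(75,-10)):
  for roll in (0,60,90,110,130,150,175):
    R=ori(a,-e,roll);ax=R@u;d=-np.array([0,0,1])+ax*ax[2];d/=np.linalg.norm(d)
    lip=21*ax+33*d   # rel grasp pt
    g=np.array([462.5,36,55])-lip; h=ax[:2]/np.linalg.norm(ax[:2]); g[:2]-=15*h
    cam=R@(np.array([-123,0,-84]))+g
    body=min((R@np.array([-54,sy*43,sz*43])+g)[2] for sy in(-1,1) for sz in (-1,1))
    s=iks(g,R)
    print(a,e,roll,"el",np.degrees(np.arcsin(ax[2])).round(),"head",np.degrees(np.arctan2(ax[1],ax[0])).round(),"g",g.round(),"camz",cam.round(),"body",body.round(),[x.round(2).tolist() for x in s])
print([x.round(2).tolist() for x in iks([450,40,135],ori(60,35))],[x.round(2).tolist() for x in iks([472,289,135],ori(31,35))])
E
```

```text
[ 0.52   0.891  2.329  3.118  1.04  -1.572] [-0.05386439  0.06508627 -0.07878422]
31 -35 0 el 90.0 head 74.0 g [449. -10.  34.] camz [404. -37. 173.] body 30.0 [[-0.52, 0.91, 2.41, 2.18, 1.05, -1.75]]
31 -35 60 el 42.0 head -77.0 g [451.  87.  66.] camz [423. -15. 171.] body 49.0 [[-0.17, 0.83, 2.49, 2.5, 1.1, -0.65]]
31 -35 90 el 19.0 head -89.0 g [462.  82.  79.] camz [418. -42. 150.] body 75.0 [[-0.18, 0.77, 2.47, 2.46, 1.04, -0.08]]
31 -35 110 el 6.0 head -98.0 g [468.  75.  86.] camz [408. -53. 133.] body 72.0 [[-0.21, 0.74, 2.46, 2.42, 1.01, 0.3]]
31 -35 130 el -6.0 head -110.0 g [474.  67.  90.] camz [394. -56. 116.] body 71.0 [[-0.23, 0.72, 2.45, 2.39, 0.98, 0.67]]
31 -35 150 el -15.0 head -124.0 g [478.  58.  92.] camz [377. -51. 103.] body 75.0 [[-0.25, 0.71, 2.44, 2.35, 0.97, 1.04]]
31 -35 175 el -20.0 head -145.0 g [482.  50.  93.] camz [358. -33.  95.] body 86.0 [[-0.28, 0.71, 2.43, 2.32, 0.96, 1.49]]
60 -15 0 el 70.0 head -120.0 g [489.  82.  47.] camz [441.  -2. 159.] body 19.0 [[-0.44, 1.03, 2.15, 1.67, 1.31, -1.62]]
60 -15 60 el 33.0 head -62.0 g [439.  81.  71.] cam
[... 1734 characters left out ...]
 1.4, -0.51]]
75 -10 90 el 6.0 head -50.0 g [437.  66.  86.] camz [487. -73. 107.] body 53.0 [[-0.53, 0.99, 2.11, 1.29, 1.41, 0.05]]
75 -10 110 el -10.0 head -53.0 g [445.  60.  91.] camz [488. -82.  84.] body 46.0 [[-0.54, 0.97, 2.09, 1.28, 1.42, 0.43]]
75 -10 130 el -25.0 head -61.0 g [453.  54.  94.] camz [481. -89.  62.] body 43.0 [[-0.54, 0.96, 2.07, 1.28, 1.43, 0.8]]
75 -10 150 el -37.0 head -74.0 g [459.  48.  94.] camz [465. -92.  44.] body 46.0 [[-0.54, 0.96, 2.06, 1.27, 1.43, 1.17]]
75 -10 175 el -45.0 head -99.0 g [464.  43.  93.] camz [436. -90.  32.] body 57.0 [[-0.55, 0.96, 2.04, 1.26, 1.44, 1.61]]
[[-0.48, 0.58, 2.28, 1.42, 0.98, -1.22]] [[0.52, 0.57, 2.38, 3.11, 0.76, -1.56]]
```

```bash
python3 - <<'E'
from kin import *
from plant import *
o=observe();R=o["tool_rot"];g=o["position"]+R@[GO,0,0];print(g)
print(move(o,R,g+[0,0,110]))
o2=dict(o);o2["position"]=o["position"]+[0,0,110]
print(move(o2,ori(60,35),[435,85,140]))
E
```

```text
[471.81335787 290.53777225  27.30857337]
(array([0., 0., 0.]), array([-63. ,  -0.1, -90.2]), array([484.9, 298.5, 126.6]))
(array([-16.55,  -0.07, -23.57]), array([-116.3,  149.4,   77.8]), array([442.7,  98.3, 129.3]))
```

Request:
play_rows(targets=[0,0,0,-6,0,-8,40,0,0,0,-15,0,-21,40,0,0,0,-29,0,-41,40,0,0,0,-43,0,-61,40,0,0,0,-54,0,-78,40,0,0,0,-61,0,-88,40,0,0,0,-63,0,-90,40,0,0,0,-63,0,-90,40])

```text
time_s: 4.55
position: [485.4, 298.5, 126.4]
tool_rot: [[0.701, 0.518, -0.49], [0.425, -0.856, -0.296], [-0.572, -0.001, -0.82]]
force: [0.3, -0.2, -1.0]
width: 60.0
```

Request:
play_rows(targets=[-0.8,0,-1.2,-6,8,4,40,-2.5,0,-3.5,-17,22,12,40,-4.6,0,-6.6,-32,42,22,40,-6.8,0,-9.7,-47,62,32,40,-9,0,-12.8,-63,82,42,40,-11.2,0,-15.9,-78,102,52,40,-13.3,0,-18.9,-93,120,62,40,-15.3,0,-21.8,-107,138,72,40,-16.3,0,-23.2,-114,147,77,40,-16.6,0,-23.6,-116,149,78,40])

```text
time_s: 5.55
position: [443.8, 97.1, 127.4]
tool_rot: [[0.411, 0.865, -0.288], [0.709, -0.502, -0.496], [-0.573, -0.0, -0.82]]
force: [-0.4, 0.5, -1.8]
width: 59.4
```

```bash
python3 - <<'E'
from kin import *
from plant import *
o=observe();print(o["time_s"],o["joint_positions"].round(2),o["position"],o["width"],o["force"])
print("err",move(o,ori(60,35),[435,85,140]))
R1=ori(60,15,60);p1=[439,81,85]
a=move(o,R1,p1);print(a)
for k in range(1,9):
  s=k/8; e=-35+20*s; 
  print((k),move(o,ori(60,-e,60*s),np.array([435,85,140])*(1-s)+np.array([439,81,85])*s))
for n in ["wrist","scene"]:
    f=grab_frame(n); cv2.imwrite(f"pics/{n}4.png",f["img"][...,::-1]); np.savez(f"pics/{n}4.npz",**f)
E
```

```text
5.55 [-0.38  0.56  2.34  1.54  0.95 -1.27] [443.83904273  97.1104238  127.42674751] 59.415084942879076 [-0.44163347  0.54486917 -1.78866531]
err (array([-0.07, -0.04, -0.07]), array([-0.7, -1.6, -1.7]), array([442.7,  98.3, 129.3]))
(array([ 59.31,  18.05, -10.52]), array([28.5,  3.9, 37.8]), array([448. ,  96.6,  80.2]))
1 (array([ 7.43,  2.45, -0.23]), array([ 3. , -0.9,  3.2]), array([443.4,  98.2, 123.1]))
2 (array([14.92,  4.92, -0.72]), array([ 6.8, -0.2,  8.1]), array([444.1,  98. , 116.9]))
3 (array([22.4 ,  7.34, -1.54]), array([10.5,  0.5, 13. ]), array([444.8,  97.9, 110.7]))
4 (array([29.86,  9.71, -2.68]), array([14.2,  1.1, 18. ]), array([445.5,  97.7, 104.6]))
5 (array([37.29, 11.98, -4.15]), array([17.8,  1.8, 22.9]), array([446.1,  97.5,  98.5]))
6 (array([44.68, 14.15, -5.95]), array([21.4,  2.5, 27.8]), array([446.8,  97.2,  92.4]))
7 (array([52.02, 16.18, -8.07]), array([24.9,  3.2, 32.8]), array([447.4,  96.9,  86.3]))
8 (array([ 59.31,  18.05, -10.52]), array([28.5,  3.9, 37.8]), array([448. ,  96.6,  80.2]))
```

View pics/wrist4.png

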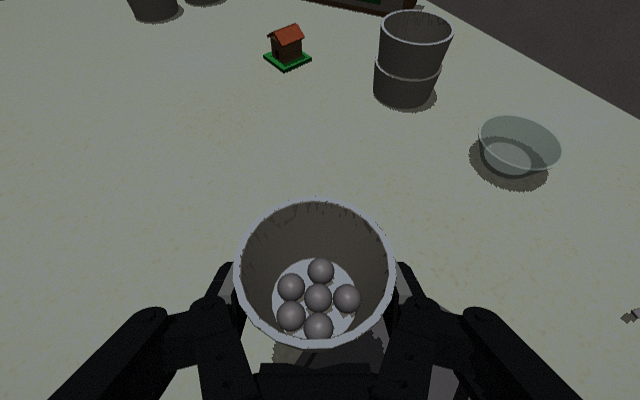

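View pics/scene4.png

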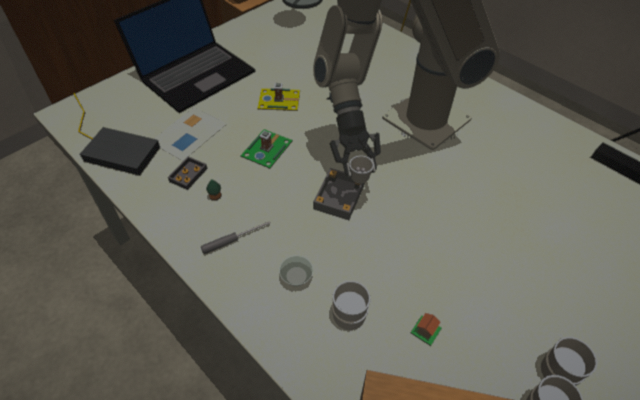

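Request:
play_rows(targets=[3,1,0,1,0,2,40,7.4,2.5,-0.2,3,0,4,40,14.9,4.9,-0.7,6,0,7,40,22.4,7.3,-1.5,8,0.5,11,40,29.9,9.7,-2.7,11,1,15,40,37.3,12,-4.2,14,2,19,40,44.7,14.2,-6,17,2.5,22,40,52,16.2,-8.1,20,3,26,40,57,17.5,-9.6,22,4,29,40,59.3,18,-10.5,22.8,4,29.6,40])

```text
time_s: 6.65
position: [447.3, 99.4, 89.7]
tool_rot: [[0.481, 0.317, -0.818], [0.838, -0.441, 0.321], [-0.258, -0.84, -0.478]]
force: [-0.1, 0.1, -2.0]
width: 59.7
```

```bash
python3 - <<'E'
from kin import *
from plant import *
o=observe();print(o["time_s"],o["joint_positions"].round(2),o["position"],o["width"],o["force"])
P={60:[439,81,95],90:[445,73,94],110:[451,66,97],130:[458,58,100],150:[463,51,101]}
ks=sorted(P)
for r in (68,76,83,90,95,100,105,110,115,120,130,140,150):
  g=[np.interp(r,ks,[P[k][i] for k in ks]) for i in range(3)]
  a=move(o,ori(60,15,r),g); print(r,a[0],a[1])
f=grab_frame("scene"); cv2.imwrite("pics/s5.png",cv2.resize(f["img"][100:260,260:460],None,fx=3,fy=3)[...,::-1])
E
```

```text
6.65 [-0.5   0.94  2.28  1.61  1.31 -0.6 ] [447.28704542  99.37663369  89.71723299] 59.70618067734761 [-0.13688318  0.0852213  -1.95383623]
68 [7.69 0.13 0.09] [-3.   2.7 -3.6]
76 [15.69  0.14  0.08] [-3.9  4.4 -5.4]
83 [22.69  0.15  0.07] [-4.8  5.9 -7.1]
90 [29.69  0.15  0.07] [-5.6  7.3 -8.7]
95 [34.69  0.16  0.06] [ -6.5   8.  -10.8]
100 [39.69  0.16  0.05] [ -7.5   8.6 -13. ]
105 [44.69  0.16  0.05] [ -8.4   9.2 -15.1]
110 [4.969e+01 1.600e-01 4.000e-02] [ -9.4   9.8 -17.3]
115 [5.469e+01 1.700e-01 3.000e-02] [-10.4  10.6 -19.7]
120 [5.969e+01 1.700e-01 3.000e-02] [-11.4  11.4 -22.2]
130 [6.969e+01 1.700e-01 1.000e-02] [-13.5  13.  -27. ]
140 [79.69  0.18 -0.  ] [-15.3  15.  -30.4]
150 [ 8.969e+01  1.800e-01 -2.000e-02] [-17.2  16.9 -33.8]
```

View pics/s5.png

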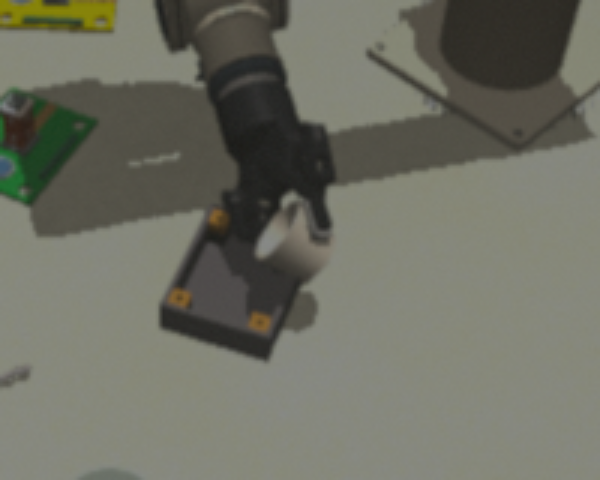

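Request:
play_rows(targets=[5,0.1,0,-3,2,-3,40,10,0.1,0,-3.5,3,-4,40,15,0.1,0,-4,4,-5,40,20,0.1,0,-4.5,5.2,-6.5,40,24,0.1,0,-5,6,-7.5,40,28,0.1,0,-5.5,7,-8.5,40,31,0.1,0,-6,7.5,-9,40,34,0.1,0,-6.4,8,-10.5,40,37,0.1,0,-7,8.3,-11.7,40,40,0.1,0,-7.5,8.6,-13,40])

```text
time_s: 7.7
position: [457.2, 85.1, 91.8]
tool_rot: [[0.482, -0.279, -0.831], [0.837, -0.134, 0.531], [-0.259, -0.951, 0.169]]
force: [-0.7, 0.7, -2.0]
width: 60.1
```

```bash
python3 - <<'E'
from kin import *
from plant import *
o=observe();print(o["time_s"],o["joint_positions"].round(2),o["width"],o["force"])
P={60:[439,81,95],90:[445,73,94],110:[451,66,97],130:[458,58,100],150:[463,51,101]}
ks=sorted(P)
for r in (100,105,110,115,120,130,140,150):
  g=[np.interp(r,ks,[P[k][i] for k in ks]) for i in range(3)]
  a=move(o,ori(60,15,r),g); print(r,a[0],a[1])
f=grab_frame("scene"); cv2.imwrite("pics/s6.png",cv2.resize(f["img"][100:260,260:460],None,fx=3,fy=3)[...,::-1])
E
```

```text
7.7 [-0.52  0.92  2.25  1.58  1.31  0.14] 60.07851305024163 [-0.66849453  0.74098673 -1.98468122]
100 [-0.08  0.07 -0.03] [ 0.2  1.1 -0. ]
105 [ 4.92  0.07 -0.03] [-0.7  0.2 -2.1]
110 [ 9.92  0.06 -0.04] [-1.7 -0.6 -4.1]
115 [14.92  0.06 -0.04] [-2.7 -1.6 -6.5]
120 [19.92  0.06 -0.04] [-3.7 -2.5 -8.9]
130 [29.92  0.06 -0.05] [ -5.8  -4.4 -13.7]
140 [39.92  0.05 -0.05] [ -7.6  -5.1 -17.5]
150 [49.92  0.05 -0.06] [ -9.5  -5.8 -21.4]
```

View pics/s6.png

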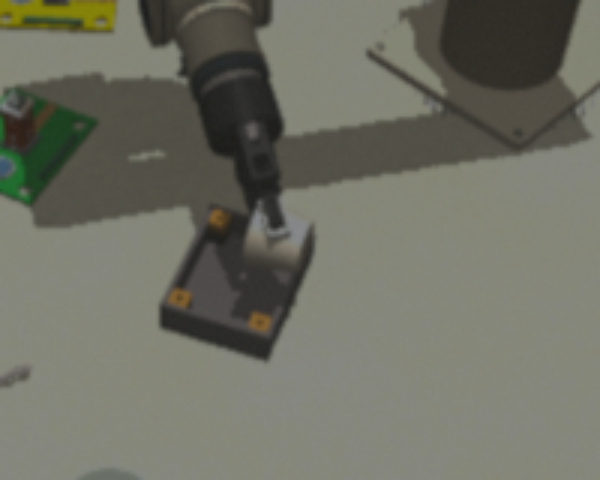

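Request:
play_rows(targets=[4,0,0,-0.6,0.3,-1.7,40,8,0,0,-1.3,-0.2,-3.3,40,12,0,0,-2.1,-1,-5.1,40,16,0,0,-2.9,-1.8,-7,40,20,0,0,-3.7,-2.5,-8.9,40,25,0,0,-4.8,-3.4,-11.3,40,30,0,0,-5.8,-4.4,-13.7,40,35,0,0,-6.7,-4.8,-15.6,40,40,0,0,-7.6,-5.1,-17.5,40,40,0,0,-7.6,-5.1,-17.5,40])

```text
time_s: 8.75
position: [469.7, 69.8, 95.8]
tool_rot: [[0.482, -0.746, -0.459], [0.837, 0.238, 0.493], [-0.259, -0.622, 0.739]]
force: [-0.4, 0.8, -0.9]
width: 59.9
```

Request:
play_rows(targets=[6,0,0,-1,-0.4,-2.3,40,11,0,0,-2,-0.7,-4,40,16,0,0,-2,-0.7,-4,40,20,0,0,-2,-0.7,-4,40,20,0,0,-2,-0.7,-4,40,20,0,0,-2,-0.7,-4,40,20,0,0,-2,-0.7,-4,40])

```text
time_s: 9.45
position: [471.0, 65.6, 93.8]
tool_rot: [[0.482, -0.858, -0.178], [0.837, 0.391, 0.383], [-0.259, -0.334, 0.906]]
force: [-0.6, -0.0, -1.5]
width: 60.3
```

```bash
python3 - <<'E'
from kin import *
from plant import *
o=observe();print(o["time_s"],o["joint_positions"].round(2),o["position"],o["width"],o["force"])
f=grab_frame("scene"); cv2.imwrite("pics/s7.png",cv2.resize(f["img"][100:260,260:460],None,fx=3,fy=3)[...,::-1])
f=grab_frame("top"); cv2.imwrite("pics/t7.png",cv2.resize(f["img"][150:290,220:420],None,fx=3,fy=3)[...,::-1])
E
```

```text
9.45 [-0.55  0.91  2.21  1.54  1.31  1.24] [471.00824542  65.63683694  93.78817422] 60.26623874672782 [-0.57197986 -0.03482925 -1.53800158]
```

View pics/s7.png

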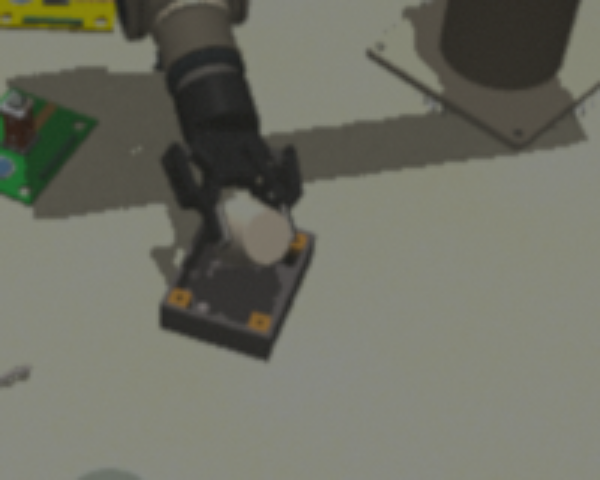

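View pics/t7.png

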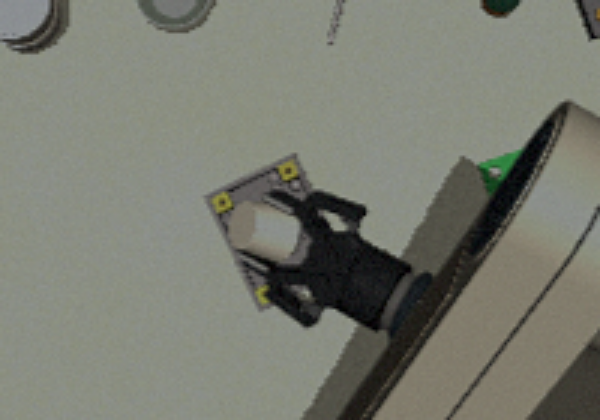

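```bash
python3 - <<'E'
from kin import *
from plant import *
o=observe();R=o["tool_rot"]
print(R.T@[0,0,70.])
o2=dict(o);o2["position"]=o["position"]+[0,0,70]
print(move(o2,ori(60,35),[440,85,165]))
E
```

```text
[-18.13316225 -23.30364382  63.46753983]
(array([-157.63,   -4.89,   27.78]), array([18.6, 36.1,  8.1]), array([447.7,  98.3, 154.3]))
```

Request:
play_rows(targets=[0,0,0,-4,-5,15,40,0,0,0,-9,-12,32,40,0,0,0,-14,-18,50,40,0,0,0,-18,-23,63,40,-8,-0.2,1.4,-17,-21,64,40,-16,-0.5,2.8,-16,-19,65,40,-24,-0.8,4.2,-15,-18,65,40,-32,-1,5.6,-14,-16,66,40,-40,-1.2,7,-13,-15,66,40,-48,-1.5,8.4,-13,-13,66,40])

```text
time_s: 10.55
position: [464.3, 74.7, 161.3]
tool_rot: [[0.363, -0.488, -0.794], [0.87, -0.129, 0.477], [-0.335, -0.863, 0.377]]
force: [-0.5, 0.2, -0.5]
width: 60.0
```

```bash
python3 - <<'E'
from kin import *
from plant import *
o=observe();print(o["joint_positions"].round(2))
print(move(o,ori(60,35),[440,85,165]))
E
```

```text
[-0.51  0.68  2.21  1.37  1.27  0.68]
(array([-109.31,   -3.45,   19.31]), array([16.8, 11.2, 21.7]), array([447.7,  98.3, 154.3]))
```

Request:
play_rows(targets=[-109.3,-3.5,19.3,16.8,11.2,21.7,40,-109.3,-3.5,19.3,16.8,11.2,21.7,40,-109.3,-3.5,19.3,16.8,11.2,21.7,40,-109.3,-3.5,19.3,16.8,11.2,21.7,40,-109.3,-3.5,19.3,16.8,11.2,21.7,40,-109.3,-3.5,19.3,16.8,11.2,21.7,40,-109.3,-3.5,19.3,16.8,11.2,21.7,40,-109.3,-3.5,19.3,16.8,11.2,21.7,40,-109.3,-3.5,19.3,16.8,11.2,21.7,40,-109.3,-3.5,19.3,16.8,11.2,21.7,40])

```text
time_s: 11.55
position: [447.6, 98.3, 154.5]
tool_rot: [[0.354, 0.697, -0.624], [0.758, -0.605, -0.245], [-0.548, -0.386, -0.742]]
force: [-0.0, 1.0, -1.1]
width: 60.1
```

```bash
python3 - <<'E'
from kin import *
from plant import *
o=observe();print(o["joint_positions"].round(2))
print(move(o,ori(60,35),[440,85,165]))
print(move(o,ori(31,35),[472,289,135]))
f=grab_frame("scene"); cv2.imwrite("pics/s8.png",cv2.resize(f["img"][100:260,260:460],None,fx=3,fy=3)[...,::-1])
E
```

```text
[-0.4   0.51  2.29  1.39  1.01 -0.69]
(array([-24.69,  -0.75,   4.41]), array([0.1, 0.1, 0.2]), array([447.7,  98.3, 154.3]))
(array([-7.89,  4.98, 27.58]), array([180.3, -82.4, -49.6]), array([485.1, 296.9, 124.3]))
```

View pics/s8.png

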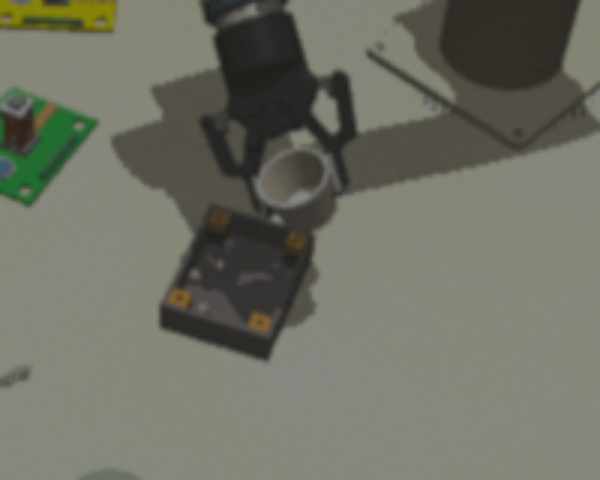

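Request:
play_rows(targets=[-1,0.6,3,18,-8,-5,40,-2,1.3,7,45,-20,-12,40,-3.3,2,11.5,75,-34,-20,40,-4.5,2.9,16,105,-48,-29,40,-5.8,3.7,20.3,133,-61,-37,40,-7,4.4,24.3,159,-73,-44,40,-7.6,4.8,26.7,175,-80,-48,40,-7.9,5,27.6,180,-82.4,-49.6,40,-7.9,5,27.6,180,-82.4,-49.6,40,-7.9,5,27.6,180,-82.4,-49.6,40])

```text
time_s: 12.6
position: [484.7, 298.5, 124.4]
tool_rot: [[0.699, 0.514, -0.497], [0.424, -0.858, -0.291], [-0.576, -0.007, -0.817]]
force: [-0.2, 0.0, -1.8]
width: 59.8
```

```bash
python3 - <<'E'
from kin import *
from plant import *
o=observe();print(o["joint_positions"].round(2),o["position"],o["force"])
R=ori(31.2,35)
print(move(o,R,[471.8,290.5,27.8]))
for n in ("scene","top","wrist"):
  f=grab_frame(n);np.savez(f"pics/{n}9.npz",**f)
  im=f["img"]; 
  if n=="scene": im=cv2.resize(im[100:290,260:460],None,fx=3,fy=3)
  if n=="top": im=cv2.resize(im[180:270,220:350],None,fx=5,fy=5,interpolation=cv2.INTER_CUBIC)
  cv2.imwrite(f"pics/{n}9.png",np.clip(im*1.4,0,255).astype(np.uint8)[...,::-1])
E
```

```text
[ 0.52  0.56  2.37  3.11  0.75 -1.56] [484.65693216 298.45157424 124.42308933] [-0.15233795  0.03981423 -1.78147691]
(array([-0.46,  0.16,  0.01]), array([62. ,  0.9, 87.6]), array([484.9, 298.4,  17.1]))
```

View pics/scene9.png

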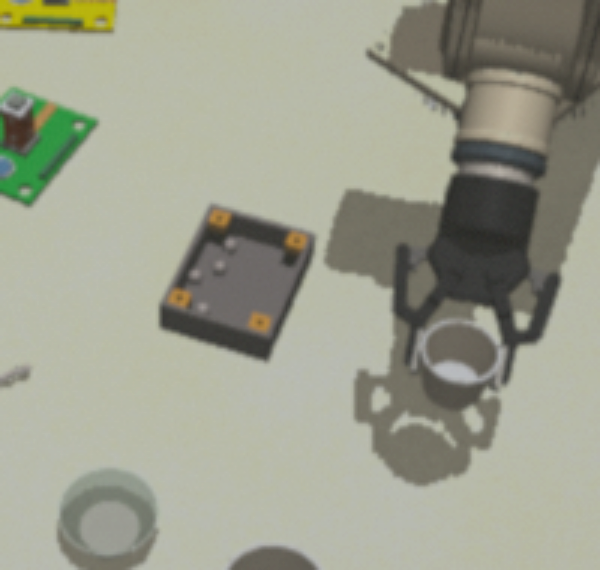

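View pics/top9.png

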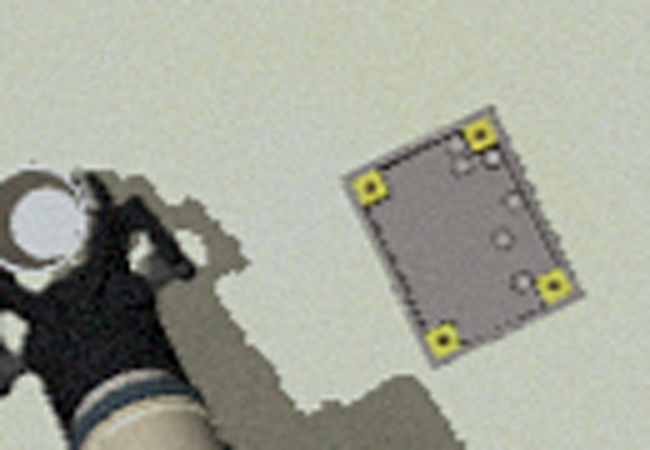

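View pics/wrist9.png

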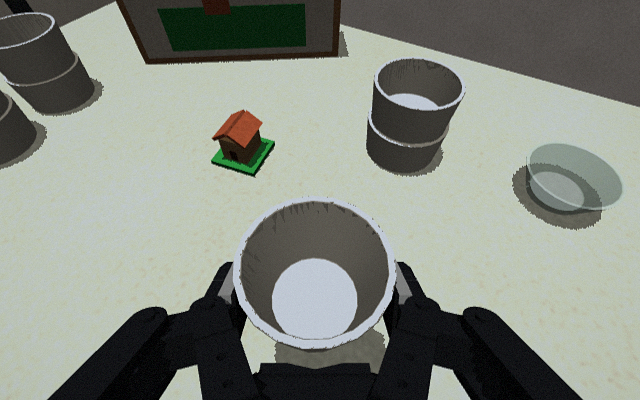

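Six balls are in the well and the cup is empty, so I'll lower the cup.

Request:
play_rows(targets=[-0.5,0.2,0,8,0,11,40,-0.5,0.2,0,22,0.3,31,40,-0.5,0.2,0,36,0.5,51,40,-0.5,0.2,0,48,0.7,68,40,-0.5,0.2,0,55,0.9,78,40,-0.5,0.2,0,59,0.9,83.5,40,-0.5,0.2,0,61,0.9,86,40,-0.5,0.2,0,61.8,0.9,87.4,40,-0.5,0.2,0,61.8,0.9,87.4,40])

```text
time_s: 13.65
position: [486.4, 296.2, 18.3]
tool_rot: [[0.703, 0.516, -0.49], [0.422, -0.857, -0.296], [-0.572, 0.002, -0.82]]
force: [0.6, 0.1, -1.1]
width: 59.9
```

Request:
play_rows(targets=[0,0,0,0.3,0,0.5,40,0,0,0,0.3,0,0.5,40])

```text
time_s: 13.85
position: [486.2, 296.5, 17.8]
tool_rot: [[0.703, 0.516, -0.489], [0.423, -0.856, -0.297], [-0.572, 0.002, -0.82]]
force: [-0.5, 0.5, -1.1]
width: 59.6
```

Request:
play_rows(targets=[0,0,0,0.4,0,0.6,40,0,0,0,0.7,0,1,40,0,0,0,0.7,0,1,40])

```text
time_s: 14.15
position: [486.1, 296.5, 16.7]
tool_rot: [[0.703, 0.516, -0.489], [0.423, -0.856, -0.296], [-0.571, 0.002, -0.821]]
force: [-1.9, -1.6, 5.6]
width: 60.2
```

Contact: +5.6 N, the same as when I first gripped it. I'll release and back off along the tool axis.

Request:
play_rows(targets=[0,0,0,0,0,0,70,0,0,0,0,0,0,85,0,0,0,0,0,0,85,0,0,0,0,0,0,85,0,0,0,-10,0,0,85,0,0,0,-30,0,0,85,0,0,0,-60,0,0,85,0,0,0,-90,0,0,85,0,0,0,-115,0,0,85,0,0,0,-120,0,0,85])

```text
time_s: 15.15
position: [399.2, 244.2, 85.6]
tool_rot: [[0.701, 0.516, -0.492], [0.421, -0.856, -0.298], [-0.575, 0.002, -0.818]]
force: [0.4, 1.3, 0.3]
width: 84.8
```

```bash
python3 - <<'E'
from kin import *
from plant import *
o=observe();print(o["time_s"],o["joint_positions"].round(2),o["position"],o["force"])
for n in ("scene","top","wrist"):
  f=grab_frame(n);np.savez(f"pics/{n}10.npz",**f)
  im=f["img"]; 
  if n=="scene": im=cv2.resize(im[60:290,220:460],None,fx=2.5,fy=2.5)
  cv2.imwrite(f"pics/{n}10.png",np.clip(im*1.4,0,255).astype(np.uint8)[...,::-1])
E
```

```text
15.15 [ 0.5   0.76  2.57  3.11  1.15 -1.58] [399.20406041 244.23610274  85.57471761] [0.44676887 1.25385964 0.26532171]
```

View pics/wrist10.png

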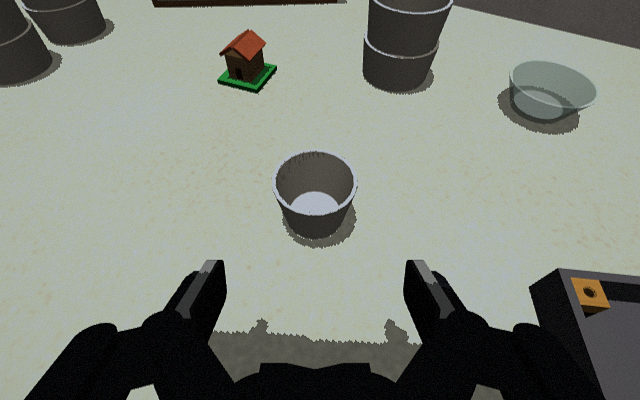

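View pics/scene10.png

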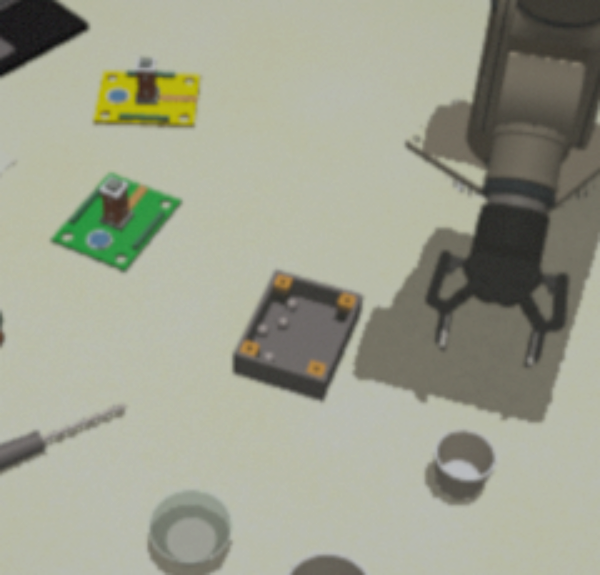

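```bash
cat >> kin.py <<'E'
def down(th):
    t=np.radians(th);x=np.array([0,0,-1.]);y=np.array([np.cos(t),np.sin(t),0]);return np.c_[x,y,np.cross(x,y)]
E
python3 - <<'E'
from kin import *
from plant import *
o=observe();q0=o["joint_positions"]
R=down(25);T=iks([462,36,220],R,[np.r_[.05,.4,1.7,0,1.1,-.4],np.r_[.05,.4,1.7,0.3,1.1,-.4]])
print(T)
q1=T[0]
P0,M0=fk(q0);
N=20
ss=np.linspace(0,1,N+1)[1:]; ss=ss*ss*(3-2*ss)
for i,s in enumerate(ss):
    # via raise
    q=q0+(q1-q0)*s
    P,M=fk(q)
    print(i+1,P.round(),(Ro.from_matrix(M0.T@M).as_rotvec(degrees=True)).round(1),(M0.T@(P-P0)).round(1),"camz",(P+M@[-142,0,-84])[2].round(),q.round(2))
E
```

```text
[array([ 5.18665165e-02,  2.29417883e-01,  2.00149724e+00, -1.04765242e-16,
        9.10677534e-01, -3.84465796e-01])]
1 [403. 252.  87.] [ 0.1  0.4 -1. ] [ 1.5 -4.5 -3.3] camz 236.0 [ 0.5   0.76  2.56  3.09  1.14 -1.57]
2 [403. 267.  92.] [ 0.1  1.4 -3.9] [  5.3 -17.1 -12.5] camz 240.0 [ 0.49  0.75  2.55  3.02  1.14 -1.55]
3 [403. 289. 101.] [ 0.   2.8 -8.4] [  9.5 -36.3 -26.6] camz 247.0 [ 0.48  0.73  2.53  2.92  1.13 -1.51]
4 [401. 316. 114.] [ -0.5   4.3 -14.2] [ 11.7 -60.3 -43.8] camz 256.0 [ 0.46  0.71  2.5   2.79  1.12 -1.46]
5 [395. 343. 129.] [ -1.7   5.8 -20.9] [ 10.2 -86.6 -61.7] camz 268.0 [ 0.43  0.68  2.47  2.62  1.11 -1.39]
6 [385. 367. 146.] [ -3.9   6.7 -28.3] [   3.7 -112.3  -77.7] camz 281.0 [ 0.41  0.65  2.44  2.44  1.09 -1.32]
7 [371. 384. 162.] [ -7.3   6.9 -35.7] [  -7.4 -134.3  -88.8] camz 294.0 [ 0.38  0.61  2.4   2.23  1.08 -1.24]
8 [356. 392. 173.] [-12.    6.  -42.8] [ -21.8 -149.1  -93.2] camz 306.0 [ 0.35  0.57  2.36  2.01  1.06 -1.16]
9 [341. 389. 180.] [-17.8   3.9 -49. ] [ -37.3 -154.   -90. ] camz 315.0 [ 0.31  0.54  2.32  1.79  1.05 -1.07]
10 [329. 
[... 507 characters left out ...]
.15  0.34  2.12  0.67  0.96 -0.64]
15 [383. 174. 162.] [-61.6 -27.7 -53.2] [-88.2  52.1 -33. ] camz 326.0 [ 0.12  0.31  2.09  0.49  0.95 -0.57]
16 [407. 130. 169.] [-66.9 -33.2 -49.7] [-94.1 102.5 -37.4] camz 329.0 [ 0.1   0.28  2.06  0.32  0.94 -0.51]
17 [429.  91. 180.] [-71.2 -37.9 -46.1] [-100.6  146.6  -45. ] camz 333.0 [ 0.08  0.26  2.04  0.19  0.92 -0.46]
18 [447.  62. 190.] [-74.3 -41.4 -43.1] [-106.9  181.   -53.4] camz 338.0 [ 0.06  0.24  2.02  0.09  0.92 -0.42]
19 [458.  43. 198.] [-76.2 -43.7 -41. ] [-111.6  203.2  -60. ] camz 342.0 [ 0.06  0.23  2.01  0.02  0.91 -0.39]
20 [462.  36. 201.] [-76.8 -44.5 -40.2] [-113.4  211.   -62.5] camz 343.0 [ 0.05  0.23  2.    0.    0.91 -0.38]
```

Request:
play_rows(targets=[0.1,0.4,-1,1.5,-4.5,-3.3,85,0.1,1.4,-3.9,5.3,-17.1,-12.5,85,0,2.8,-8.4,9.5,-36.3,-26.6,85,-0.5,4.3,-14.2,11.7,-60.3,-43.8,85,-1.7,5.8,-20.9,10.2,-86.6,-61.7,85,-3.9,6.7,-28.3,3.7,-112.3,-77.7,85,-7.3,6.9,-35.7,-7.4,-134.3,-88.8,85,-12,6,-42.8,-21.8,-149.1,-93.2,85,-17.8,3.9,-49,-37.3,-154,-90,85,-24.7,0.6,-53.8,-51.7,-146.8,-80.4,85])

```text
time_s: 16.3
position: [329.7, 373.5, 179.6]
tool_rot: [[-0.066, 0.989, -0.133], [0.872, -0.008, -0.49], [-0.485, -0.148, -0.862]]
force: [-1.1, 0.3, 0.2]
width: 85.2
```

```bash
cat > jp.py <<'E'
from kin import *
from plant import *
import sys
def plan(q1,N):
    o=observe();q0=o["joint_positions"];P0,M0=o["position"],o["tool_rot"]
    ss=np.linspace(0,1,N+1)[1:]
    for i,s in enumerate(ss):
        s=np.sin(s*np.pi/2); q=q0+(q1-q0)*s; P,M=fk(q)
        print(i+1,P.round(),(Ro.from_matrix(M0.T@M).as_rotvec(degrees=True)).round(1).tolist(),(M0.T@(P-P0)).round(1).tolist())
E
python3 - <<'E'
from jp import *
print(observe()["joint_positions"].round(2))
plan(iks([462,36,220],down(25),[np.r_[.05,.4,1.7,0,1.1,-.4]])[0],10)
E
```

```text
[ 0.28  0.5   2.29  1.56  1.03 -0.99]
1 [325. 345. 175.] [-5.1, -6.6, -4.9] [-21.8, -3.8, 18.4]
2 [329. 308. 168.] [-9.9, -14.5, -8.2] [-51.7, 1.8, 42.4]
3 [343. 262. 162.] [-14.2, -23.0, -10.1] [-89.1, 16.2, 68.0]
4 [363. 214. 160.] [-18.0, -31.6, -10.6] [-131.8, 37.0, 90.8]
5 [387. 166. 163.] [-21.0, -39.8, -10.2] [-176.7, 60.6, 108.3]
6 [411. 122. 171.] [-23.5, -47.1, -9.2] [-220.1, 83.6, 119.8]
7 [432.  86. 181.] [-25.3, -53.2, -8.0] [-258.4, 103.3, 125.9]
8 [448.  58. 191.] [-26.5, -57.7, -6.9] [-288.2, 118.1, 128.4]
9 [459.  42. 199.] [-27.2, -60.4, -6.1] [-307.0, 127.2, 129.0]
10 [462.  36. 201.] [-27.5, -61.4, -5.9] [-313.5, 130.2, 129.0]
```

Request:
play_rows(targets=[-5.1,-6.6,-4.9,-21.8,-3.8,18.4,85,-9.9,-14.5,-8.2,-51.7,1.8,42.4,85,-14.2,-23,-10.1,-89.1,16.2,68,85,-18,-31.6,-10.6,-131.8,37,90.8,85,-21,-39.8,-10.2,-176.7,60.6,108.3,85,-23.5,-47.1,-9.2,-220.1,83.6,119.8,85,-25.3,-53.2,-8,-258.4,103.3,125.9,85,-27.2,-60.4,-6.1,-307,127.2,129,85,-27.5,-61.4,-5.9,-313.5,130.2,129,85,-27.5,-61.4,-5.9,-313.5,130.2,129,85])

```text
time_s: 17.3
position: [461.1, 35.0, 201.5]
tool_rot: [[0.001, 0.909, 0.417], [0.001, 0.417, -0.909], [-1.0, 0.002, -0.001]]
force: [-0.1, 0.5, -0.4]
width: 85.2
```

```bash
python3 - <<'E'
from jp import *
o=observe();print(o["joint_positions"].round(3),move(o,down(25),[462,36,220]))
f=grab_frame("wrist");np.savez("pics/wrist11.npz",**f);cv2.imwrite("pics/wrist11.png",np.clip(f["img"]*1.4,0,255).astype(np.uint8)[...,::-1])
E
```

```text
[ 4.900e-02  2.270e-01  2.004e+00  2.000e-03  9.090e-01 -3.820e-01] (array([-0.34, -0.04, -0.09]), array([ 0.2,  1.2, -0.5]), array([462. ,  36. , 201.3]))
```

View pics/wrist11.png

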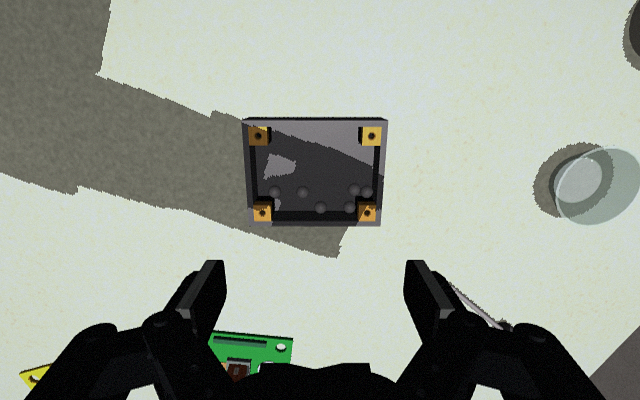

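```bash
cat > br.py <<'E'
from kin import *
def brass(f,box=None,z=36):
    im=f["img"];hsv=cv2.cvtColor(im,cv2.COLOR_RGB2HSV)
    m=((hsv[...,0]>12)&(hsv[...,0]<35)&(hsv[...,1]>120)&(hsv[...,2]>60)).astype(np.uint8)
    if box: 
        k=np.zeros_like(m);k[box[1]:box[3],box[0]:box[2]]=1;m*=k
    m=cv2.morphologyEx(m,cv2.MORPH_CLOSE,np.ones((7,7)))
    n,l,st,c=cv2.connectedComponentsWithStats(m)
    out=[]
    for i in range(1,n):
        if st[i,4]>20:
            r=cv2.minAreaRect(np.argwhere(l==i)[:,::-1].astype(np.float32)); out.append((c[i],r[0],r[1],ray(f,c[i],z)[0]))
    return out
E
python3 - <<'E'
from br import *
f=dict(np.load("pics/wrist11.npz"))
B=brass(f,(220,100,420,240))
for b in B: print(b[0].round(1),np.round(b[1],1),np.round(b[2],1),b[3].round(1))
P=np.array([b[3] for b in B]);print(P.mean(0));D=P[:,None]-P[None];print(np.linalg.norm(D,axis=-1).round(1))
im=f["img"][110:235,230:400];cv2.imwrite("pics/plc.png",np.clip(cv2.resize(im,None,fx=4.5,fy=4.5,interpolation=cv2.INTER_CUBIC)*1.6,0,255).astype(np.uint8)[...,::-1])
E
```

```text
[257.4 135.6] [257. 136.] [18. 18.] [395.   50.2  36. ]
[371.1 136. ] [371.5 136. ] [19. 18.] [494.9  95.5  36. ]
[261.9 212.6] [262.  212.5] [18. 15.] [428.3 -22.4  36. ]
[366.8 212.4] [366.5 212.5] [15. 17.] [528.1  23.4  36. ]
[461.56580674  36.68461733  36.        ]
[[  0.  109.7  79.9 135.8]
 [109.7   0.  135.4  79.4]
 [ 79.9 135.4   0.  109.8]
 [135.8  79.4 109.8   0. ]]
```

View pics/plc.png

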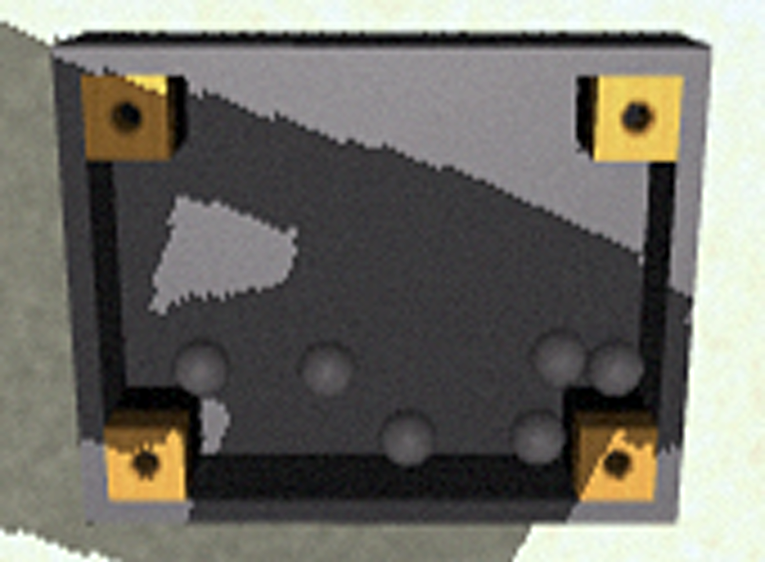

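```bash
python3 - <<'E'
from jp import *
f=dict(np.load("pics/wrist11.npz"))
P=ray(f,np.array([(127,117),(636,117),(146,462),(618,461)])/4.5+[230,110],36);print(P.round(1),P.mean(0))
v=(P[1]-P[0])+(P[3]-P[2]);w=(P[0]-P[2])+(P[1]-P[3]);print(np.degrees(np.arctan2(v[1],v[0])),np.degrees(np.arctan2(w[1],w[0]))-90)
o=observe();print(move(o,down(17.5),[484,-263,220]))
print(iks([484,-263,220],down(17.5),[[-.5,.2,2,0,.9,-.7]]),iks([484,-263,36],down(17.5),[[-.5,.2,2,0,.9,-.7]]))
E
```

```text
[[395.8  50.2  36. ]
 [495.1  95.6  36. ]
 [428.8 -22.3  36. ]
 [528.6  23.6  36. ]] [462.08731664  36.77104206  36.        ]
24.645444556743016 24.70905924853362
(array([ 7.15, -0.16,  0.03]), array([  -1.4, -102.7,  281.3]), array([ 484. , -263. ,  201.3]))
[array([-5.19539605e-01,  3.53775415e-01,  1.81884264e+00, -4.16201472e-17,
        9.68974600e-01, -8.24972224e-01])] [array([-5.19539605e-01,  6.47235544e-01,  1.89129153e+00, -5.91810670e-13,
        6.03065583e-01, -8.24972224e-01])]
```

Plinth centre is (462.1, 36.8) with its x at 24.7°. I'll go over the cover.

Request:
play_rows(targets=[0.7,0,0,0,-8,20,85,2,0,0,0,-22,60,85,3,0,0,-0.5,-38,104,85,4,0,0,-1,-54,148,85,5,0,0,-1,-70,192,85,6,-0.1,0,-1.4,-85,234,85,6.8,-0.2,0,-1.4,-96,264,85,7.2,-0.2,0,-1.4,-102,279,85,7.2,-0.2,0,-1.4,-102.7,281.3,85,7.2,-0.2,0,-1.4,-102.7,281.3,85])

```text
time_s: 18.35
position: [483.0, -262.1, 200.4]
tool_rot: [[-0.002, 0.954, 0.3], [0.0, 0.3, -0.954], [-1.0, -0.002, -0.001]]
force: [-0.1, -0.0, -0.4]
width: 84.9
```

```bash
python3 - <<'E'
from jp import *
o=observe();print(o["joint_positions"].round(3),o["position"],move(o,down(17.5),[484,-263,220]))
f=grab_frame("wrist");np.savez("pics/wrist12.npz",**f);cv2.imwrite("pics/wrist12.png",np.clip(f["img"]*1.4,0,255).astype(np.uint8)[...,::-1])
im=f["img"][120:270,220:420];cv2.imwrite("pics/cvc.png",np.clip(cv2.resize(im,None,fx=4,fy=4,interpolation=cv2.INTER_CUBIC)*1.6,0,255).astype(np.uint8)[...,::-1])
E
```

```text
[-5.180e-01  3.540e-01  1.821e+00 -1.000e-03  9.690e-01 -8.230e-01] [ 482.99526242 -262.06717721  200.40095296] (array([-0.04, -0.06,  0.11]), array([-0.9,  0.7,  1.2]), array([ 484. , -263. ,  201.3]))
```

View pics/wrist12.png

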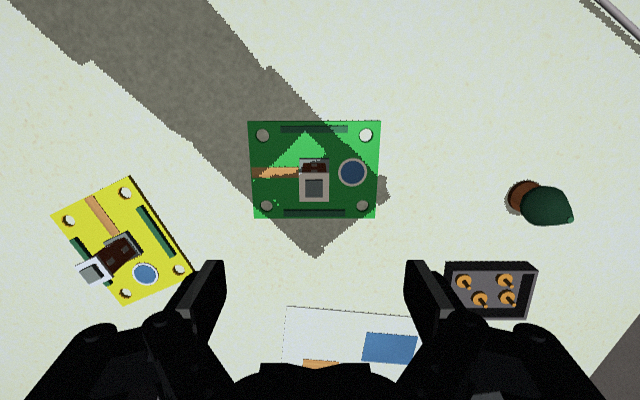

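View pics/cvc.png

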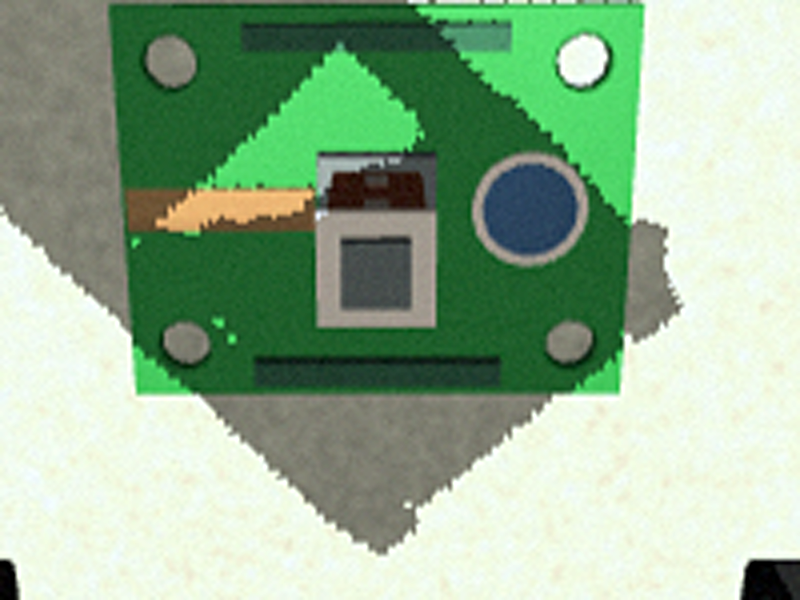

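```bash
python3 - <<'E'
from jp import *
f=dict(np.load("pics/wrist12.npz"))
P=ray(f,np.array([(170,61),(583,60.5),(186.5,341),(569,341)])/4+[220,120],5);print(P.round(1),P.mean(0))
v=(P[1]-P[0])+(P[3]-P[2]);w=(P[0]-P[2])+(P[1]-P[3]);print(np.degrees(np.arctan2(v[1],v[0])),np.degrees(np.arctan2(w[1],w[0]))-90,np.linalg.norm(v)/2,np.linalg.norm(w)/2)
r=np.array([(317,211),(436,211),(436,327),(317,327)])/4+[220,120];Q=ray(f,r,62);print(Q.round(1),Q.mean(0))
E
```

```text
[[ 419.8 -242.4    5. ]
 [ 524.  -209.6    5. ]
 [ 443.9 -317.7    5. ]
 [ 547.9 -285.     5. ]] [ 483.88017731 -263.6959713     5.        ]
17.47626458628983 17.66153308285459 109.12239551282218 79.10190769566513
[[ 466.9 -255.    62. ]
 [ 492.8 -246.8   62. ]
 [ 501.7 -273.6   62. ]
 [ 474.9 -282.    62. ]] [ 484.05435267 -264.3614543    62.        ]
```

```bash
python3 - <<'E'
from jp import *
o=observe();print(move(o,down(17.55),[483.9,-264,90]),move(o,down(17.55),[483.9,-264,36]))
E
```

```text
(array([-0.03, -0.05,  0.1 ]), array([129.3,   0.3,   2.7]), array([ 483.9, -264. ,   71.3])) (array([-0.03, -0.05,  0.1 ]), array([183.3,   0.4,   2.7]), array([ 483.9, -264. ,   17.3]))
```

Request:
play_rows(targets=[0,0,0.1,15,0,1,85,0,0,0.1,45,0.3,2,85,0,0,0.1,75,0.3,2.5,85,0,0,0.1,105,0.3,2.7,85,0,0,0.1,130,0.3,2.7,85,0,0,0.1,130,0.3,2.7,85])

```text
time_s: 19.0
position: [482.3, -262.7, 68.4]
tool_rot: [[-0.005, 0.953, 0.302], [0.003, 0.302, -0.953], [-1.0, -0.004, -0.004]]
force: [-0.1, 0.3, 0.0]
width: 84.7
```

```bash
python3 - <<'E'
from jp import *
o=observe();print(o["position"],move(o,down(17.55),[483.9,-264,36]))
f=grab_frame("wrist");cv2.imwrite("pics/wrist13.png",np.clip(f["img"]*1.4,0,255).astype(np.uint8)[...,::-1])
E
```

```text
[ 482.33060216 -262.67900299   68.35401169] (array([ 0.04, -0.24,  0.21]), array([51. ,  1.3,  2. ]), array([ 483.9, -264. ,   17.3]))
```

View pics/wrist13.png

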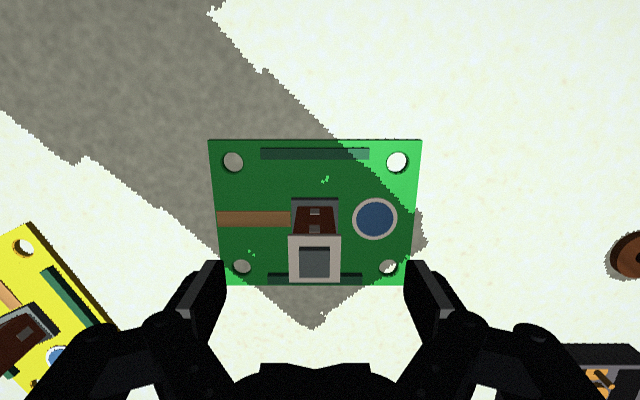

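Request:
play_rows(targets=[0,-0.2,0.2,15,1,1.5,85,0,-0.2,0.2,33,1.3,2,85,0,-0.2,0.2,46,1.3,2,85,0,-0.2,0.2,50.5,1.3,2,85,0,-0.2,0.2,50.5,1.3,2,85])

```text
time_s: 19.55
position: [486.5, -266.9, 20.9]
tool_rot: [[0.005, 0.954, 0.301], [-0.003, 0.301, -0.954], [-1.0, 0.004, 0.004]]
force: [-0.2, 0.8, 0.7]
width: 85.1
```

```bash
python3 - <<'E'
from jp import *
o=observe();print(o["position"],o["force"],move(o,down(17.55),[483.9,-264,36]))
E
```

```text
[ 486.45072847 -266.9044502    20.86110636] [-0.15378455  0.83139346  0.73181884] (array([-0.06,  0.24, -0.24]), array([ 3.5, -1.6, -3.6]), array([ 483.9, -264. ,   17.3]))
```

Request:
play_rows(targets=[0,0,0,0,0,0,85,0,0,0,0,0,0,85,0,0,0,0,0,0,85])

```text
time_s: 19.85
position: [486.7, -267.4, 21.3]
tool_rot: [[0.006, 0.954, 0.3], [-0.003, 0.3, -0.954], [-1.0, 0.005, 0.005]]
force: [0.6, 0.4, 0.6]
width: 85.1
```

```bash
python3 - <<'E'
from jp import *
o=observe();print(o["position"],o["force"],move(o,down(17.55),[483.9,-264,36]))
E
```

```text
[ 486.70574651 -267.42499298   21.2911269 ] [0.60674328 0.36792045 0.58661626] (array([-0.08,  0.29, -0.29]), array([ 4. , -1.7, -4.1]), array([ 483.9, -264. ,   17.3]))
```

Request:
play_rows(targets=[0,0.2,-0.2,2,-1,-2,85,0,0.2,-0.2,3.5,-1.5,-3.5,85,0,0.2,-0.2,3.5,-1.5,-3.5,85,0,0.2,-0.2,3.5,-1.5,-3.5,85])

```text
time_s: 20.25
position: [483.7, -264.2, 17.0]
tool_rot: [[0.001, 0.954, 0.3], [-0.0, 0.3, -0.954], [-1.0, 0.001, 0.001]]
force: [0.4, 0.1, 0.0]
width: 85.1
```

```bash
python3 - <<'E'
from jp import *
o=observe();print(o["position"],o["force"],move(o,down(17.55),[483.9,-264,36]))
f=grab_frame("wrist");cv2.imwrite("pics/wrist14.png",np.clip(f["img"]*1.4,0,255).astype(np.uint8)[...,::-1])
E
```

```text
[ 483.7437818  -264.18253635   17.02537679] [0.38167365 0.05586075 0.01641207] (array([-0.08,  0.04, -0.03]), array([-0.3,  0.2, -0.1]), array([ 483.9, -264. ,   17.3]))
```

View pics/wrist14.png

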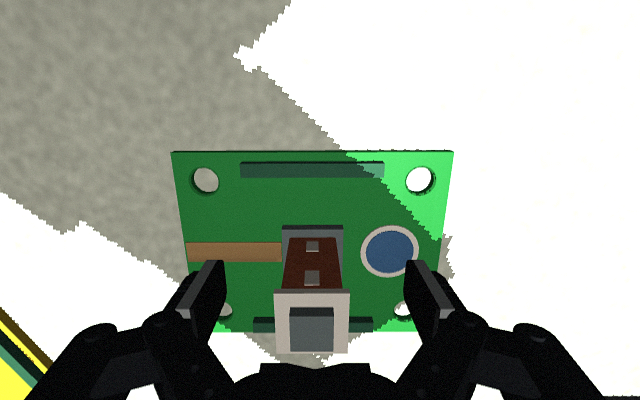

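Request:
play_rows(targets=[0,0,0,0,0,0,40,0,0,0,0,0,0,10,0,0,0,0,0,0,10,0,0,0,0,0,0,10,0,0,0,0,0,0,10,0,0,0,0,0,0,10,0,0,0,0,0,0,10])

```text
time_s: 21.0
position: [483.8, -264.3, 17.2]
tool_rot: [[0.001, 0.954, 0.3], [-0.001, 0.3, -0.954], [-1.0, 0.001, 0.001]]
force: [-0.4, -0.2, 1.6]
width: 24.0
```

```bash
python3 - <<'E'
from jp import *
o=observe();print(o["position"],o["force"],o["width"],o["tool_rot"].round(4))
f=grab_frame("wrist");cv2.imwrite("pics/wrist15.png",np.clip(f["img"]*1.4,0,255).astype(np.uint8)[...,::-1])
E
```

```text
[ 483.84097565 -264.29395815   17.20579815] [-0.44081667 -0.24530752  1.55367443] 24.02220957890188 [[ 1.000e-03  9.539e-01  3.002e-01]
 [-6.000e-04  3.002e-01 -9.539e-01]
 [-1.000e+00  7.000e-04  9.000e-04]]
```

View pics/wrist15.png

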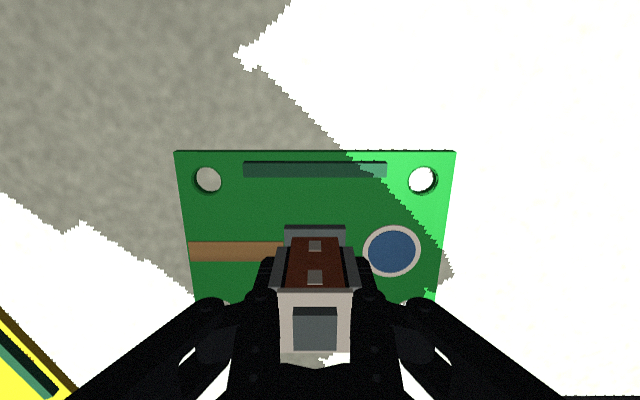

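Request:
play_rows(targets=[0,0,0,-5,0,0,10,0,0,0,-15,0,0,10,0,0,0,-32,0,0,10,0,0,0,-52,0,0,10,0,0,0,-72,0,0,10,0,0,0,-88,0,0,10,0,0,0,-97,0,0,10,0,0,0,-100,0,0,10,0,0,0,-100,0,0,10])

```text
time_s: 21.95
position: [483.8, -264.2, 117.4]
tool_rot: [[0.001, 0.954, 0.3], [-0.001, 0.3, -0.954], [-1.0, 0.001, 0.001]]
force: [0.7, 0.4, -1.7]
width: 23.7
```

```bash
python3 - <<'E'
from jp import *
o=observe();print(o["position"],o["force"],o["width"],o["tool_rot"].round(4))
print(move(o,down(24.68),[462.1,36.8,117+18.7]))
f=grab_frame("wrist");cv2.imwrite("pics/wrist16.png",np.clip(f["img"]*1.4,0,255).astype(np.uint8)[...,::-1])
E
```

```text
[ 483.80089147 -264.22285176  117.42156855] [ 0.74669496  0.417228   -1.72679727] 23.689453374045787 [[ 1.500e-03  9.539e-01  3.003e-01]
 [-8.000e-04  3.003e-01 -9.539e-01]
 [-1.000e+00  1.100e-03  1.200e-03]]
(array([-7.21,  0.07, -0.06]), array([ 1.000e-01,  6.970e+01, -2.936e+02]), array([462.1,  36.8, 117. ]))
```

View pics/wrist16.png

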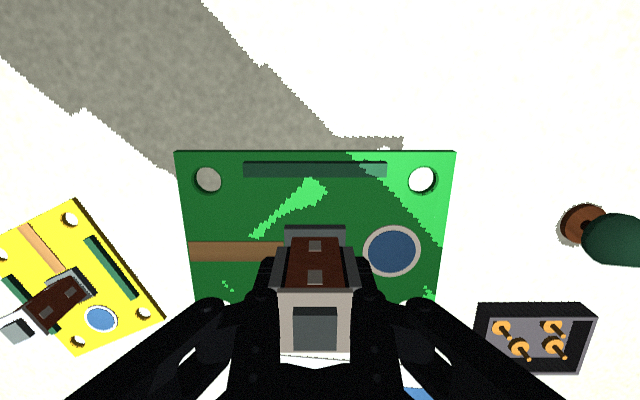

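The cover is held and has not moved in the grip (plate edge still at row 151, columns 174–456). I'll traverse.

Request:
play_rows(targets=[-0.3,0,0,0,3,-12,10,-0.9,0,0,0,9,-36,10,-1.7,0,0,0,17,-71,10,-2.7,0,0,0,26,-111,10,-3.7,0,0,0,36,-151,10,-4.7,0,0,0,45,-191,10,-5.6,0,0,0,54,-228,10,-6.4,0,0,0,62,-260,10,-6.9,0,0,0,67,-281,10,-7.1,0,0,0,69,-290,10])

```text
time_s: 23.0
position: [461.3, 35.3, 116.3]
tool_rot: [[-0.001, 0.908, 0.418], [-0.0, 0.418, -0.908], [-1.0, -0.001, 0.0]]
force: [-0.0, -0.1, -1.7]
width: 23.9
```

Request:
play_rows(targets=[-0.1,0,0,0,0.7,-3.6,10,-0.1,0,0,0,0.7,-3.6,10,-0.1,0,0,0,0.7,-3.6,10,-0.1,0,0,0,0.7,-3.6,10])

```text
time_s: 23.4
position: [461.7, 35.9, 116.9]
tool_rot: [[0.001, 0.909, 0.416], [-0.001, 0.416, -0.909], [-1.0, 0.001, 0.001]]
force: [-0.5, 0.4, -1.0]
width: 23.8
```

```bash
python3 - <<'E'
from jp import *
o=observe();print(o["position"],o["force"],o["width"],o["tool_rot"].round(4))
print(move(o,down(24.68),[462.1,36.8,78.2+18.7]))
for n in ("wrist","scene","top"):
  f=grab_frame(n);np.savez(f"pics/{n}17.npz",**f);cv2.imwrite(f"pics/{n}17.png",np.clip(f["img"]*1.4,0,255).astype(np.uint8)[...,::-1])
E
```

```text
[461.729145    35.85591241 116.88032242] [-0.52740704  0.42129559 -0.97922145] 23.79385970447782 [[ 1.000e-03  9.093e-01  4.162e-01]
 [-7.000e-04  4.162e-01 -9.093e-01]
 [-1.000e+00  6.000e-04  1.000e-03]]
(array([-0.09,  0.06, -0.03]), array([38.7,  0.7, -0.7]), array([462.1,  36.8,  78.2]))
```

View pics/wrist17.png

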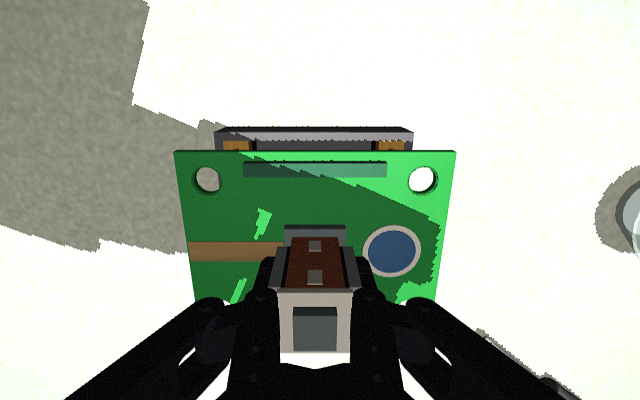

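Request:
play_rows(targets=[0,0,0,5,0.3,-0.3,10,0,0,0,15,0.6,-0.6,10,0,0,0,26,0.7,-0.7,10,0,0,0,35,0.7,-0.7,10,0,0,0,38.5,0.7,-0.7,10,0,0,0,38.5,0.7,-0.7,10,0,0,0,38.5,0.7,-0.7,10])

```text
time_s: 24.25
position: [462.1, 37.6, 78.3]
tool_rot: [[0.001, 0.909, 0.417], [-0.001, 0.417, -0.909], [-1.0, 0.001, 0.001]]
force: [0.3, 0.7, -1.7]
width: 23.6
```

```bash
python3 - <<'E'
from jp import *
o=observe();print(o["position"],o["force"],o["width"],o["tool_rot"].round(4))
print(move(o,down(24.68),[462.1,36.8,68.2+18.7]))
for n in ("wrist","scene"):
  f=grab_frame(n);np.savez(f"pics/{n}18.npz",**f);im=f["img"]
  if n=="scene":im=cv2.resize(im[120:250,280:410],None,fx=4,fy=4)
  cv2.imwrite(f"pics/{n}18.png",np.clip(im*1.4,0,255).astype(np.uint8)[...,::-1])
E
```

```text
[462.11037834  37.58327805  78.33555121] [ 0.30201944  0.68720625 -1.73248361] 23.618514359605157 [[ 8.000e-04  9.087e-01  4.174e-01]
 [-6.000e-04  4.174e-01 -9.087e-01]
 [-1.000e+00  5.000e-04  9.000e-04]]
(array([-0.01,  0.05, -0.03]), array([10.1, -0.3,  0.7]), array([462.1,  36.8,  68.2]))
```

View pics/wrist18.png

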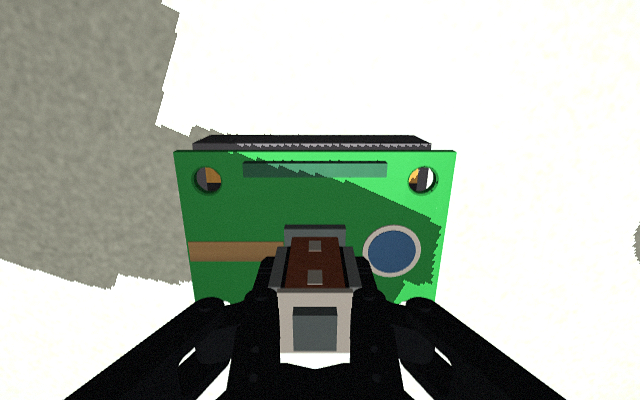

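View pics/scene18.png

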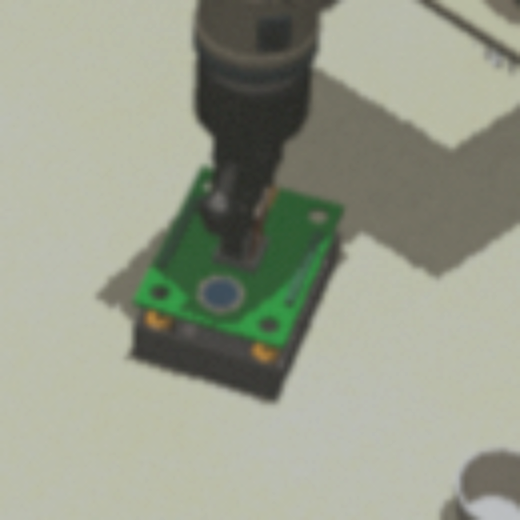

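Request:
play_rows(targets=[0,0,0,4,-0.2,0.4,10,0,0,0,8,-0.3,0.7,10,0,0,0,10,-0.3,0.7,10,0,0,0,10,-0.3,0.7,10,0,0,0,10,-0.3,0.7,10,0,0,0,10,-0.3,0.7,10])

```text
time_s: 24.95
position: [462.2, 36.8, 68.5]
tool_rot: [[0.001, 0.909, 0.417], [-0.001, 0.417, -0.909], [-1.0, 0.001, 0.001]]
force: [-0.8, 0.2, -2.1]
width: 23.8
```

```bash
python3 - <<'E'
from jp import *
o=observe();print(o["position"],o["force"],o["width"],o["tool_rot"].round(4),o["qd"].round(4))
print(move(o,down(24.68),[462.1,36.8,68.2+18.7]))
for n in ("wrist","scene"):
  f=grab_frame(n);np.savez(f"pics/{n}19.npz",**f);im=f["img"]
  if n=="scene":im=cv2.resize(im[120:250,280:410],None,fx=4.5,fy=4.5,interpolation=cv2.INTER_CUBIC)
  else: im=cv2.resize(im[130:210,160:470],None,fx=2.5,fy=2.5,interpolation=cv2.INTER_CUBIC)
  cv2.imwrite(f"pics/{n}19.png",np.clip(im*1.4,0,255).astype(np.uint8)[...,::-1])
f=dict(np.load("pics/wrist19.npz"))
c=np.array([462.09,36.77]);t=np.radians(24.68);ex=np.array([np.cos(t),np.sin(t)]);ey=np.array([-ex[1],ex[0]])
for z in(36,51,56): print(z,[proj(f,np.r_[c+55*sx*ex+40*ey,z]).round(1)[0].tolist() for sx in(-1,1)])
E
```

```text
[462.15714038  36.79453665  68.49940352] [-0.75596685  0.22849261 -2.14996431] 23.819102396793028 [[ 1.200e-03  9.087e-01  4.174e-01]
 [-6.000e-04  4.174e-01 -9.087e-01]
 [-1.000e+00  8.000e-04  1.000e-03]] [-0.0016 -0.0015  0.0012  0.0006 -0.0004 -0.0016]
(array([-0.01,  0.06, -0.05]), array([ 0.3, -0. , -0. ]), array([462.1,  36.8,  68.2]))
36 [[215.9, 171.1], [409.5, 170.9]]
51 [[207.4, 178.2], [417.6, 178.0]]
56 [[204.3, 180.9], [420.7, 180.6]]
```

View pics/wrist19.png

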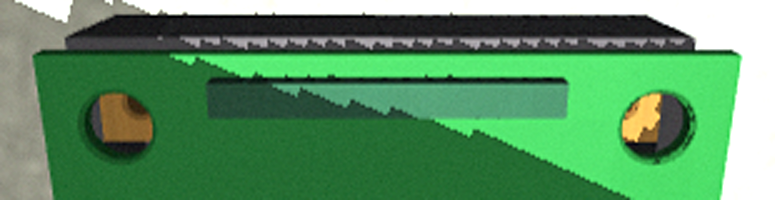

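View pics/scene19.png

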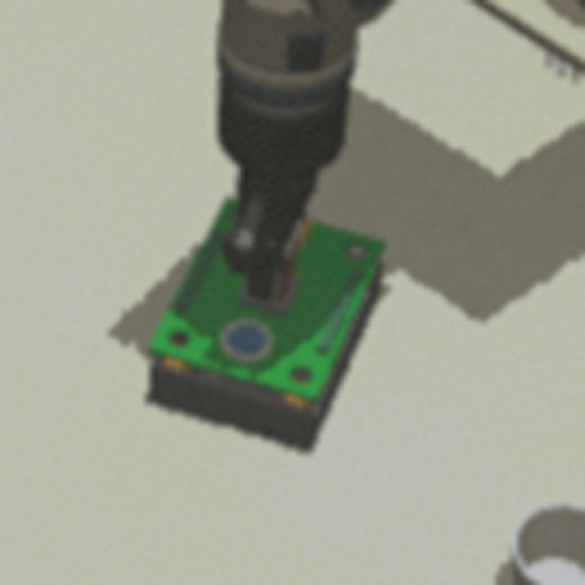

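```bash
python3 - <<'E'
from h import *
f=dict(np.load("pics/wrist19.npz"));im=f["img"].astype(float)
a=cv2.resize(im[160:205,185:230],None,fx=8,fy=8,interpolation=cv2.INTER_CUBIC)
b=cv2.resize(im[160:205,400:445],None,fx=8,fy=8,interpolation=cv2.INTER_CUBIC)
cv2.imwrite("pics/h19.png",np.clip(np.hstack([a*2.2,b*1.6]),0,255).astype(np.uint8)[...,::-1])
E
```

```text
(no output)
```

View pics/h19.png

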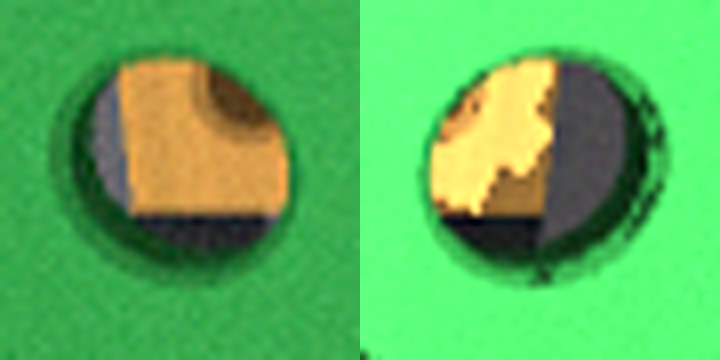

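Request:
play_rows(targets=[0,0,0,0.2,-0.6,0,10,0,0,0,0.2,-1.2,0,10,0,0,0,0.2,-1.2,0,10,0,0,0,0.2,-1.2,0,10,0,0,0,0.2,-1.2,0,10])

```text
time_s: 25.55
position: [461.0, 36.3, 68.2]
tool_rot: [[0.001, 0.909, 0.417], [-0.001, 0.417, -0.909], [-1.0, 0.001, 0.001]]
force: [-0.3, 0.1, -1.3]
width: 23.8
```

```bash
python3 - <<'E'
from jp import *
o=observe();print(o["position"],o["force"],o["width"],o["tool_rot"].round(4))
for n in ("wrist","scene","top"):
  f=grab_frame(n);np.savez(f"pics/{n}20.npz",**f)
f=dict(np.load("pics/wrist20.npz"));im=f["img"].astype(float)
a=cv2.resize(im[160:205,185:230],None,fx=8,fy=8,interpolation=cv2.INTER_CUBIC)
b=cv2.resize(im[160:205,400:445],None,fx=8,fy=8,interpolation=cv2.INTER_CUBIC)
cv2.imwrite("pics/h20.png",np.clip(np.hstack([a*2.2,b*1.6]),0,255).astype(np.uint8)[...,::-1])
c=np.array([462.09,36.77]);t=np.radians(24.68);ex=np.array([np.cos(t),np.sin(t)]);ey=np.array([-ex[1],ex[0]])
for z,d in((36,40),(36,31),(56,40)): print(z,d,[proj(f,np.r_[c+55*sx*ex+d*ey,z]).round(1)[0].tolist() for sx in(-1,1)])
# brass boss edges
print([proj(f,np.r_[c+64*sx*ex+36*ey,36]).round(1)[0].tolist() for sx in(-1,1)])
s=dict(np.load("pics/scene20.npz"));cv2.imwrite("pics/scene20.png",np.clip(cv2.resize(s["img"][60:290,200:460],None,fx=3,fy=2.6,interpolation=cv2.INTER_CUBIC)*1.5,0,255).astype(np.uint8)[...,::-1])
for z in (36,56): print("scene",z,[proj(s,np.r_[c+55*sx*ex+40*sy*ey,z]).round(1)[0].tolist() for sx,sy in((-1,-1),(-1,1),(1,-1),(1,1))])
E
```

```text
[461.0095863   36.31040717  68.2419221 ] [-0.29289625  0.06427498 -1.28867508] 23.805477206088497 [[ 1.100e-03  9.087e-01  4.175e-01]
 [-6.000e-04  4.175e-01 -9.087e-01]
 [-1.000e+00  7.000e-04  1.000e-03]]
36 40 [[217.9, 171.2], [411.8, 171.0]]
36 31 [[219.5, 186.4], [410.2, 186.1]]
56 40 [[206.6, 181.0], [423.3, 180.8]]
[[202.9, 178.0], [426.8, 177.7]]
scene 36 [[332.8, 173.0], [358.5, 180.4], [319.6, 199.7], [346.3, 207.8]]
scene 56 [[333.0, 168.4], [359.0, 175.8], [319.6, 195.2], [346.7, 203.4]]
```

View pics/h20.png

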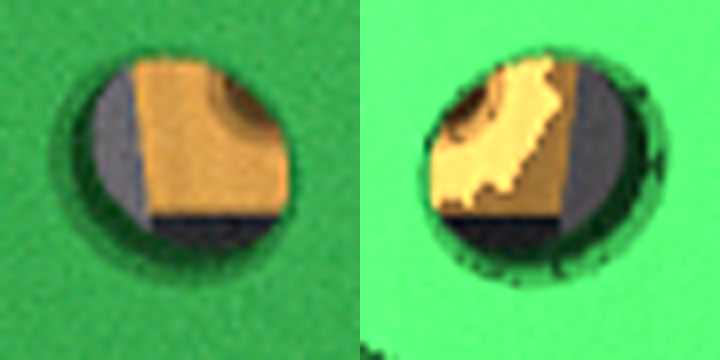

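View pics/scene20.png

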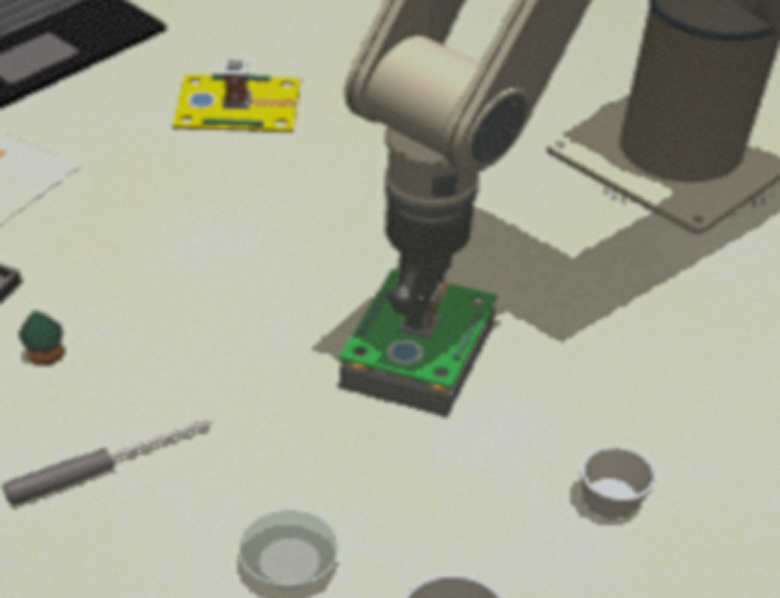

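Request:
play_rows(targets=[0,0,0,0,0.2,0,10,0,0,0,0,0.2,0,10,0,0,0,0,0.2,0,10,0,0,0,0,0.2,0,10,0,0,0,0,0.2,0,10,0,0,0,0,0.2,0,10])

```text
time_s: 26.3
position: [461.2, 36.4, 68.2]
tool_rot: [[0.001, 0.909, 0.417], [-0.001, 0.417, -0.909], [-1.0, 0.001, 0.001]]
force: [0.4, -1.7, -1.7]
width: 23.7
```

```bash
python3 - <<'E'
from jp import *
o=observe();print(o["time_s"],o["position"],o["force"],o["width"],o["qd"].round(4))
print(job_done())
E
```

```text
26.3 [461.19551414  36.36699349  68.22219883] [ 0.43271198 -1.69660253 -1.66713504] 23.66730235326267 [ 0.0011 -0.0001  0.0008  0.0007 -0.0014  0.0015]
the job is handed in; nothing more can be done
None
```

I poured the six balls into the well, stood the cup upright on the desk where it had been, and let go of it. I then picked up the green cover by its red tower and handed the job in at 26.3 s, still holding it over the plinth.

- **Balls and cup:** The wrist view showed all six balls on the floor of the well, and the cup was empty and standing in the later views.
- **Cover:** It is level to about 0.1°, with its underside about 15 mm above the rim (from the measured tool height). The arm was still, with the grip at 23.7 mm.
- **Alignment:** A wrist view showed the camera and the jaws disagreeing by about 1.2 mm sideways, so I moved the cover by that much. After that, the two front holes in the wrist view and three corner holes in the scene view lined up with the threads to within about 1 mm, about as fine as those views show. I saw no wrist view of the two rear holes, because the gripper hid them. I made a last 0.2 mm nudge after those pictures and did not photograph it.

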